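Switch off the slide warmer and unload it to cool

TASK

The glass slides are dry: turn the heater selector to off (the white dot) first, then use the lifter to take each hot slide carrier off the hotplate - slide the blade under it, lift it and carry it over, never touching a carrier with the gripper or arm, nor tipping it over - and set one in each marked bay of the cooling plate, any bay, centred, square and pushed back against the rear rail so they stand in a straight, even row. Finish by laying the lifter back on its rest the way it lay at the start, and leave the other things on the bench where they are.

Things in the scene. Friction and masses are not known exactly. Their poses are not given: they have to be found in the camera images.
- selector (a joint): Heater selector on the white controller box: black bar-grip knob (bar 42 mm long, 14 mm wide, 30 mm high) with a white pointer line on one half. Clicks into three detents: 0 rad = off (white dot), 0.7 = low (amber dot), 1.4 = high (red dot); stops at both ends. Grows clockwise seen from above; needs about 0.1 N m.
- selector_grip (a point): On the knob's axis (vertical), at the mid-height to grip its bar; turns with the knob. Its -x axis points along the white pointer, x along the bar. The bar's top is 10 mm above it, the bar's foot (a round skirt, radius 22 mm) 18 mm below it, the box top (120 mm by 110 mm) 30 mm below.
- hotplate: Slide-drying hotplate: white housing, black heated top, 250 mm (x) by 350 mm (y). Origin: centre of underside; its top surface is 62 mm above. A steel rim 8 mm high, 7 mm wide runs along its far (+x) and both side edges; its front (-x) edge is open.
- cooling_plate: Aluminium cooling plate, 220 mm (x) by 350 mm (y). Origin: centre of underside; its top is 22 mm above. A dark rail 12 mm high runs along its far (+x) edge, front face at x = +96 mm, and one as high, 7 mm wide, along both side edges; the front is open. Four bays outlined in black lie side by side along y, 82 mm apart, outlines 74 mm wide. Left or right of centre, the hotplate opposite.
- lifter: Cranked steel lifter (spatula). Origin: underside of the blade; +x is the way the blade points, z up. Blade 38 mm wide, 2 mm thick, from x = -50 to +46 mm. An upright heel, 32 mm wide, front face at x = -50 mm, joins it to a level black handle: x = -53 to -189 mm, 18 mm wide (y), 22 mm high, centre line 45 mm above the blade's underside. 0.22 kg, balance point near x = -82 mm.
- lifter_grip (a point): Where to grip the lifter's handle from above, fingers closing along the lifter's y: 98 mm behind its origin, 45 mm above the blade's underside.
- rest_seat (a point): Where the lifter's origin lies, with the same axes, when it is laid on its grey rest (base plate 250 by 70 mm, 8 mm thick; the blade lies on the base, at z of this point). A yoke at x = -172 mm (14 mm long) holds the handle: floor 34 mm above this point, two cheeks 32 mm apart inside, 54 mm high above this point.
- carrier1: Hot blue slide carrier with a large glass slide, 100 mm (x) by 62 mm (y) by 13 mm high, 0.08 to 0.13 kg. Origin: centre of its underside. It stands on two skids along x, 5 mm wide and 7 mm high, at its long sides: under the flat plate (6 mm thick, underside at z = 7 mm) is a free channel 52 mm wide, open at both x ends, for the lifter's blade. May be absent.
- carrier2: Hot blue slide carrier with a large glass slide, 100 mm (x) by 62 mm (y) by 13 mm high, 0.08 to 0.13 kg. Origin: centre of its underside. It stands on two skids along x, 5 mm wide and 7 mm high, at its long sides: under the flat plate (6 mm thick, underside at z = 7 mm) is a free channel 52 mm wide, open at both x ends, for the lifter's blade. May be absent.
- carrier3: Hot blue slide carrier with a large glass slide, 100 mm (x) by 62 mm (y) by 13 mm high, 0.08 to 0.13 kg. Origin: centre of its underside. It stands on two skids along x, 5 mm wide and 7 mm high, at its long sides: under the flat plate (6 mm thick, underside at z = 7 mm) is a free channel 52 mm wide, open at both x ends, for the lifter's blade. May be absent.
- carrier4: Hot blue slide carrier with a large glass slide, 100 mm (x) by 62 mm (y) by 13 mm high, 0.08 to 0.13 kg. Origin: centre of its underside. It stands on two skids along x, 5 mm wide and 7 mm high, at its long sides: under the flat plate (6 mm thick, underside at z = 7 mm) is a free channel 52 mm wide, open at both x ends, for the lifter's blade. May be absent.
- bay1 (a point): Bay of the cooling plate, on its top surface: where a carrier's origin is when it stands centred in the bay with its far edge against the rail; x points at the rail, y along the row. A carrier may stand either way round.
- bay2 (a point): Bay of the cooling plate, on its top surface: where a carrier's origin is when it stands centred in the bay with its far edge against the rail; x points at the rail, y along the row. A carrier may stand either way round.
- bay3 (a point): Bay of the cooling plate, on its top surface: where a carrier's origin is when it stands centred in the bay with its far edge against the rail; x points at the rail, y along the row. A carrier may stand either way round.
- bay4 (a point): Bay of the cooling plate, on its top surface: where a carrier's origin is when it stands centred in the bay with its far edge against the rail; x points at the rail, y along the row. A carrier may stand either way round.
- reagent: Amber jar, radius 26 mm, 85 mm high. Bystander. Origin: centre of underside.
- dishes: Stack of three culture dishes, radius 45 mm, 41 mm high. Bystander. Origin: centre of underside.
- slide_box: Orange slide box, 85 by 100 by 30 mm. Bystander. Origin: centre of underside.
There are look-alikes about, which are no part of the job. Several things have the shape of the lifter; the one meant has the colours described above. Leave any green look-alike of the part that bears selector alone.

How it is judged:
By the outcome, as a careful person would: the job done as asked, in the order asked, and still so for the second after the job is handed in, with the robot touching nothing.
Of carrier1, carrier2, carrier3, carrier4 only 3 to 4 are there at a start; the rules pass over those that are not, and their reading is None.
At some moment in a run one of carrier1, carrier2, carrier3, carrier4 may be knocked a few centimetres aside while the robot is not near it.
It also fails if it takes over 210 s, if anything falls off the work surface, if the arm or the gripper's body presses on something with over 40 N, if the wrist force passes 120 N, or if a joint passes its speed limit or range.

ROBOT

A 6-joint arm with a two-finger parallel gripper is mounted at the origin on the work surface. World frame = base frame: x ahead of the robot, y to its left, z up, the work surface at z = 0. Lengths are in m, angles in rad, forces in N, time in s.
With the tool pointing down it reaches from about 0.35 to 0.775 m from the base axis. Payload 5.5 kg.
Tool frame: the origin (TCP) lies between the finger pads; the fingertips stand 8 mm ahead of it and the grasp point (between the pads) lies 11 mm behind it; z points along the fingers, y is the line along which they close (so a half turn about z gives the same grasp; the last joint's range is limited). The gripper opens to 85 mm and grips with 20 to 120 N. Pads are 22 mm wide; open, the fingers measure 114 mm over their backs; the gripper's body (76 mm by 85 mm) begins 54 mm behind the grasp point. The pads swing forward as they close: fully open they stand 13 mm farther back than shut.
Start: joints at [1.074, 0.313, 0.046, 1.304, 0, 1.431], TCP at [0.201, 0.539, 0.239] pointing down, gripper open.
Joint ranges: [-2.76, 2.76], [-0.86, 1.69], [-1.03, 1.26], [-2.2, 2.34], [-1.47, 1.5], [-3.14, 3.14]. Speed limits (rad/s): [2.57, 2.57, 3.14, 3.14, 3.14, 3.14].

INTERFACE

Orientations are given as a unit quaternion [w, x, y, z].
In Python, from workcell import env gives the robot as it stands.
- The arm moves only by the tool move_arm, never from a script. Its argument "moves" is one flat list of numbers, 5 for each row, row after row: the shift along the world's x, y, z in m, then the turn about the world's z in rad, then the finger opening in m, from 0 to 0.0854. A call has 1 to 12 rows; each row is the pose to reach, as a shift and turn from the pose commanded when the call began; what a row does not reach only later rows make up. A row lasts 1/12 s, in which the tool goes at most 41.7 mm and 7.16 degrees, less where a joint would pass 70% of its speed; a pose out of reach is approached as far as the arm can. A call with a gripper value outside its range is refused whole. The fingers move at their own pace and stop on an object; "newtons" is the grip in N (left out, the last holds). Time passes only in rows, so rows that repeat a pose let the fingers close. It gives the time, the measured TCP pose, the force, the opening and the grip force at its end, in the units of the state.
- env.get_state(): the state, without advancing time (a new reading comes with each control period).
- env.read_camera(name): name is "scene" or "top" or "wrist"; returns a dict with "pixels" (384x512x3 uint8, red, green, blue), "camera_matrix" (3x3 intrinsics, pixels), "distortion" ([k1, k2, p1, p2, k3] as OpenCV has them; the pictures are not rectified), "rvec" (rotation vector, rad) and "tvec" (3), from world to camera coordinates, as OpenCV has them. Camera axes: x right, y down, z forward; pixel columns grow to the right and rows downward; lengths in m; the calibration is good to about 2 mm. A picture is of the moment at which its call begins. There is no depth.
- env.hand_in(): hands the job in; it is judged then, once.
The state is a dict: "clock": time; "joint_pos": joint angles; "qvel": joint speeds; "tau": joint torques, N m; "tcp_pos": TCP position; "orientation": TCP orientation; "wrist_force": force on the tool from outside, world axes, zero at the start; "ft_torque": the same for the moment, N m; "finger_gap": finger opening in m; "grip_force": force on a finger pad.
Only numpy, scipy, OpenCV 4.12 (cv2) and the standard library are available. Lean on these libraries where they do the work, as an engineer would, in place of code of your own. Each camera call takes 0.05 s, during which the arm holds its last target. There are 200 camera calls.

## Working session

There is one attempt and no reset: what is moved stays moved. The work goes in short steps, Python scripts to look and compute and a tool call to move; the robot and the scene stay as the last step left them, time stands still between calls to the robot, and variables do not carry over. Pictures are saved under pics/ and viewed, at most 14 in all, crops included, and the job is handed in when it is done.

Besides the shell and the picture viewer there is one more tool, called after "Emit:" as name(argument=value, ...) on one line, values as JSON. move_arm: Moves the arm, as the interface text tells. Its arguments: {"type":"object","properties":{"moves":{"type":"array"},"newtons":{"type":"number"}},"required":["moves"]}

```bash
ls; mkdir -p pics; cat > h.py <<'E'
import numpy as np, cv2
from workcell import env
def grab(n,fn=None):
    r=env.read_camera(n)
    if fn: cv2.imwrite('pics/'+fn,r['pixels'][:,:,::-1])
    return r
def ray(r,uv):
    uv=np.array(uv,float).reshape(-1,1,2)
    p=cv2.undistortPoints(uv,np.array(r['camera_matrix'],float),np.array(r['distortion'],float)).reshape(-1,2)
    R=cv2.Rodrigues(np.array(r['rvec'],float))[0];t=np.array(r['tvec'],float).ravel()
    d=np.c_[p,np.ones(len(p))]@R
    return -R.T@t,d
def onz(r,uv,z):
    c,d=ray(r,uv); s=(z-c[2])/d[:,2]
    return c+d*s[:,None]
def proj(r,P):
    return cv2.projectPoints(np.array(P,float).reshape(-1,3),np.array(r['rvec'],float),np.array(r['tvec'],float),np.array(r['camera_matrix'],float),np.array(r['distortion'],float))[0].reshape(-1,2)
def tri(r1,u1,r2,u2):
    c1,d1=ray(r1,u1);c2,d2=ray(r2,u2);out=[]
    for a,b in zip(d1,d2):
        a=a/np.linalg.norm(a);b=b/np.linalg.norm(b)
        s=np.linalg.lstsq(np.c_[a,-b],c2-c1,rcond=None)[0]
        p,q=c1+a*s[0],c2+b*s[1]; out.append([*((p+q)/2),np.linalg.norm(p-q)])
    return np.array(out)
E
python3 - <<'E'
from h import *
import pickle
d={}
for n in('scene','top','wrist'):
    r=grab(n); d[n]=r
    c,dd=ray(r,[[256,192]]);print(n,c.round(3),dd.round(2))
pickle.dump(d,open('d0.pkl','wb'))
a=[cv2.resize(d[n]['pixels'],(800,600),interpolation=cv2.INTER_CUBIC)[:,:,::-1] for n in d]
for n,i in zip(d,a): cv2.imwrite(f'pics/{n}0.png',i)
s=env.get_state();print(s['tcp_pos'],s['orientation'],s['clock'],s['wrist_force'])
E
```

```text
pics
scene [ 1.077 -0.719  0.775] [[-0.49  0.63 -0.6 ]]
top [0.456 0.002 1.247] [[ 0.03 -0.01 -1.  ]]
wrist [0.125 0.566 0.373] [[ 0.29 -0.1  -0.95]]
[0.20064412 0.53843854 0.2385663 ] [-2.50602593e-04  1.77453812e-01  9.84128842e-01 -7.09681578e-04] 0.15 [ 0.10125478 -0.16068434  1.23142375]
```

View pics/top0.png

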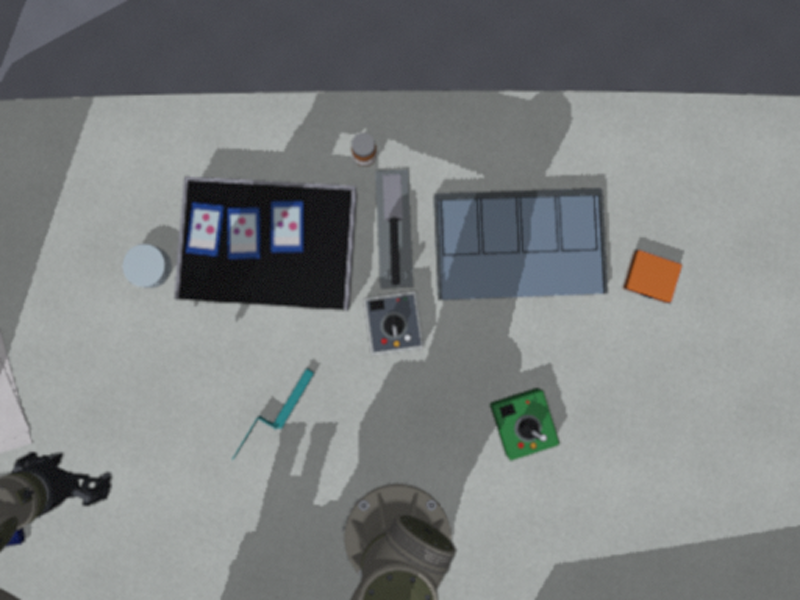

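View pics/scene0.png

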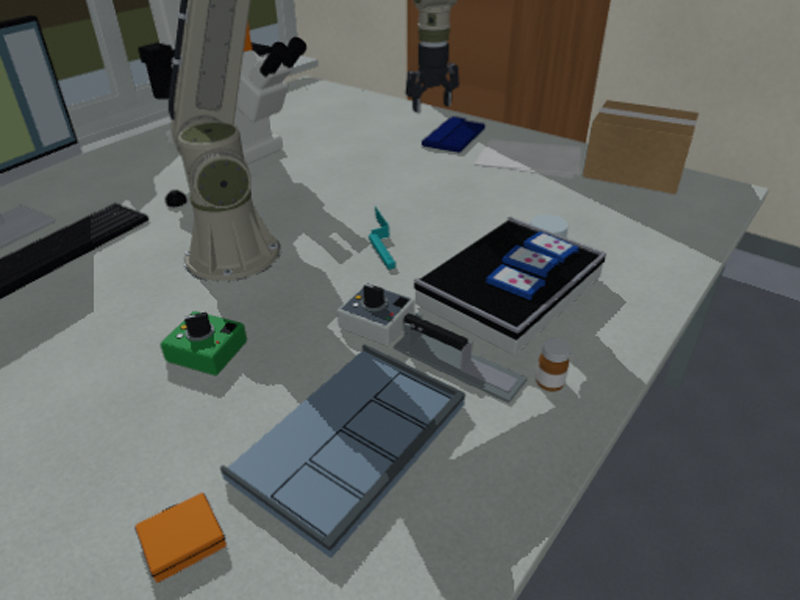

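The top view shows three carriers at about (205,230), (243,233) and (287,227). The steel and black lifter lies on its rest at (395,230), and the white controller box is at (393,322). The cooling plate is at (520,245).

Candidates for the lifter are the black and steel one at top (395,230) and the turquoise one at (290,400), which is a decoy. Candidates for the selector are the knob on the white/grey box at (394,325) and the one on the green box at (528,430), also a decoy. Next I'll take close crops.

```bash
python3 - <<'E'
from h import *
import pickle
d=pickle.load(open('d0.pkl','rb'));t=d['top'];s=d['scene']
a=t['pixels'][98:232,105:395,::-1]; b=s['pixels'][125:360,135:395,::-1]
cv2.imwrite('pics/tc.png',cv2.resize(a,(800,370),interpolation=cv2.INTER_CUBIC))
cv2.imwrite('pics/sc.png',cv2.resize(b,(660,597),interpolation=cv2.INTER_CUBIC))
for n,r in d.items():
    h=cv2.cvtColor(r['pixels'],cv2.COLOR_RGB2HSV)
    m=cv2.inRange(h,(105,130,60),(125,255,255))
    for c in cv2.findContours(m,0,2)[0]:
        if cv2.contourArea(c)>80:
            q=cv2.minAreaRect(c); print(n,cv2.contourArea(c),np.round(q[0],1),np.round(q[1],1),q[2])
            if n=='top':
                w=onz(r,cv2.boxPoints(q),.075); print(w.round(4)[:,:2].tolist(), w.mean(0).round(4))
E
```

```text
scene 153.0 [329.1 179.5] [35.5 14.7] 21.801406860351562
scene 265.5 [345.  161.9] [26.1 42.8] 52.69605255126953
scene 126.5 [292.4  88. ] [ 9.3 19.7] 49.39870071411133
scene 130.0 [283.5  83. ] [ 6.8 25.4] 50.194427490234375
top 621.5 [155.5 149. ] [32. 21.] 90.0
[[0.6777, 0.338], [0.677, 0.2717], [0.5767, 0.2709], [0.5772, 0.3369]] [0.6272 0.3044 0.075 ]
top 134.5 [130.7 146.3] [20.8 33.1] 7.594643592834473
[[0.5893, 0.4221], [0.6927, 0.4097], [0.6832, 0.3438], [0.5802, 0.3565]] [0.6364 0.383  0.075 ]
top 117.0 [183.  144.5] [33. 20.] 90.0
[[0.6925, 0.2498], [0.6919, 0.1871], [0.5886, 0.1867], [0.5891, 0.2491]] [0.6405 0.2182 0.075 ]
```

View pics/tc.png

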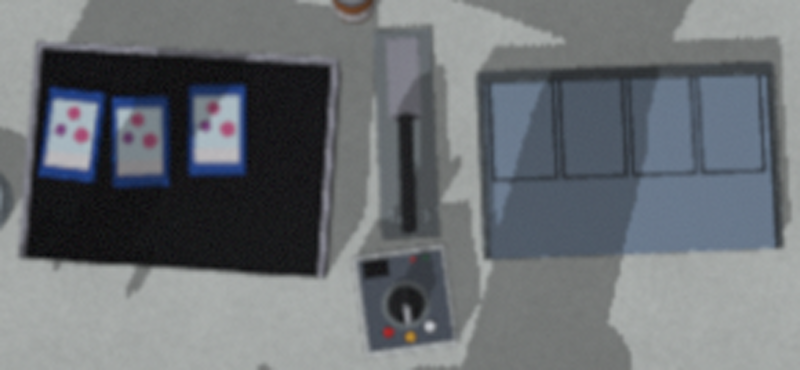

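View pics/sc.png

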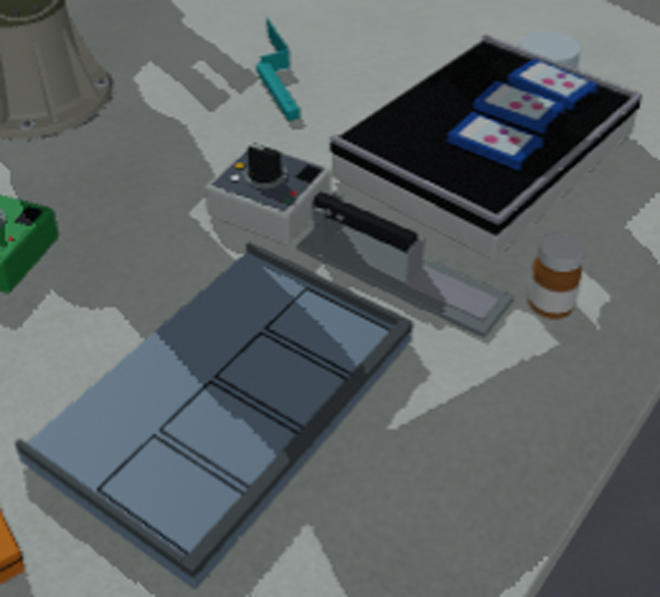

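The crops confirm the choice: the black-handled steel lifter (handle from (407,117) to (408,232) in the top crop) and the knob on the white/grey box at (406,300). Its pointer is toward amber, with white on the right, so off is about 0.7 rad counterclockwise.

```bash
python3 - <<'E'
from h import *
import pickle
d=pickle.load(open('d0.pkl','rb'));t=d['top'];s=d['scene']
T=lambda x,y:((x+.5)/2.7586+104.5,(y+.5)/2.761+97.5)
S=lambda x,y:((x+.5)/2.5385+134.5,(y+.5)/2.540+124.5)
P={'hf':(406,117,416,241),'hb':(408,232,318,200),'knob':(405,299,265,150),
'cFL':(478,70,410,325),'cFR':(775,64,195,573),'cNL':(487,258,250,248),'cNR':(780,247,22,447),
'hFL':(40,43,638,97),'hFR':(337,62,497,222),'hNR':(325,275,333,142),'hNL':(22,257,487,40),
'boxFR':(440,247,290,237-28),'restFL':(377,28,512,296),'restFR':(432,26,490,330),
'c1FL':(190,87,540,147)}
for k,(a,b,c,e) in P.items():
    print(k,tri(t,[T(a,b)],s,[S(c,e)])[0].round(4))
E
```

```text
hf [0.6582 0.0058 0.0571 0.006 ]
hb [0.5256 0.0031 0.0536 0.0025]
knob [0.4477 0.0051 0.0918 0.0027]
cFL [ 0.7138 -0.0814  0.0311  0.0032]
cFR [ 0.7242 -0.4287  0.0316  0.0062]
cNL [ 0.4965 -0.0885  0.0271  0.0026]
cNR [ 0.508  -0.432   0.0265  0.0039]
hFL [7.434e-01 4.242e-01 6.640e-02 4.000e-04]
hFR [0.7189 0.0827 0.0641 0.0016]
hNR [0.4773 0.0973 0.0641 0.0035]
hNL [0.5004 0.4455 0.0614 0.0059]
boxFR [ 0.5095 -0.0321  0.0548  0.0056]
restFL [0.7696 0.0379 0.0137 0.0008]
restFR [ 0.774  -0.0258  0.0151  0.0055]
c1FL [0.6902 0.2501 0.061  0.0031]
```

Emit:
move_arm(moves=[0.246,-0.533,-0.02,0.356,0.085,0.246,-0.533,-0.02,0.356,0.085,0.246,-0.533,-0.02,0.356,0.085,0.246,-0.533,-0.02,0.356,0.085,0.246,-0.533,-0.02,0.356,0.085,0.246,-0.533,-0.02,0.356,0.085,0.246,-0.533,-0.02,0.356,0.085,0.246,-0.533,-0.02,0.356,0.085,0.246,-0.533,-0.02,0.356,0.085,0.246,-0.533,-0.02,0.356,0.085,0.246,-0.533,-0.02,0.356,0.085,0.246,-0.533,-0.02,0.356,0.085])

```text
clock: 1.15
tcp_pos: [0.409, 0.0864, 0.2224]
orientation: [0.0, 0.0, 1.0, 0.0]
wrist_force: [1.2, 1.0, -0.4]
finger_gap: 0.0851
grip_force: 0.0
```

Emit:
move_arm(moves=[0.038,-0.08,-0.004,0,0.085,0.038,-0.08,-0.004,0,0.085,0.038,-0.08,-0.004,0,0.085,0.038,-0.08,-0.004,0,0.085])

```text
clock: 1.48
tcp_pos: [0.4475, 0.0061, 0.2179]
orientation: [-0.0, 0.003, 1.0, 0.0]
wrist_force: [-0.3, 1.4, -0.8]
finger_gap: 0.085
grip_force: 0.0
```

```bash
python3 - <<'E'
from h import *
import pickle
r=grab('wrist');pickle.dump(r,open('w1.pkl','wb'))
cv2.imwrite('pics/w1.png',cv2.resize(r['pixels'],(800,600),interpolation=cv2.INTER_CUBIC)[:,:,::-1])
print(ray(r,[[256,192]]),env.get_state()['tcp_pos'])
E
```

```text
(array([0.36680227, 0.00621942, 0.35246566]), array([[ 0.30988409,  0.01136427, -0.95080846]])) [0.44654836 0.00762969 0.2179425 ]
```

View pics/w1.png

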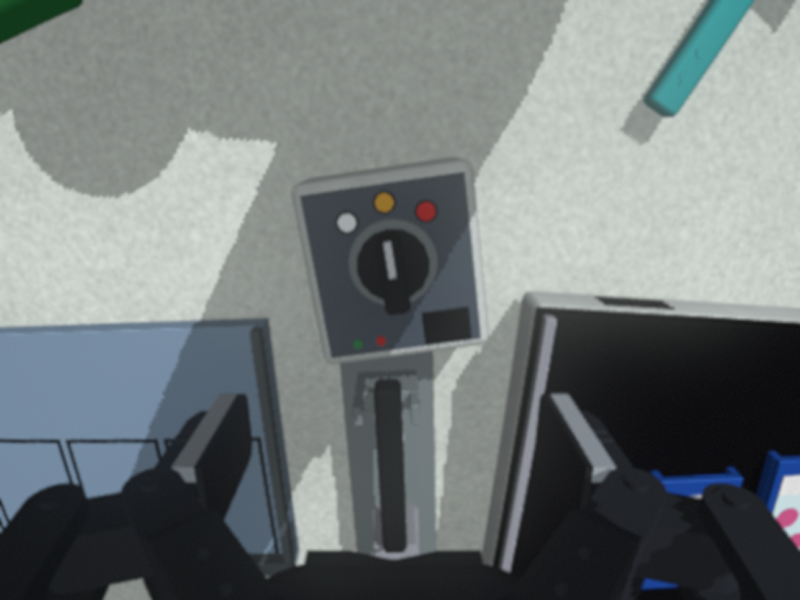

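The wrist view shows the knob at (393,264), with its pointer running from (387,243) to (393,278) toward the amber dot (385,203). The lifter handle runs from (388,382) to (393,550).

```bash
python3 - <<'E'
from h import *
import pickle
r=pickle.load(open('w1.pkl','rb'));d=pickle.load(open('d0.pkl','rb'))
W=lambda *p:(np.array(p,float)+.5)*.64-.5
p=onz(r,W((387,243),(393,278),(399,312)),.092);print(p.round(4))
a=p[0]-p[2];print('pointer',np.degrees(np.arctan2(-a[1],-a[0])))
print('skirt',onz(r,W((393,264),(349,264),(437,264),(393,220)),.0635).round(4))
print('dots',onz(r,W((347,223),(385,203),(427,212)),.052).round(4))
print('box',onz(r,W((299,190),(471,167),(333,360),(483,338)),.052).round(4))
h=onz(r,W((376,382),(400,382),(382,550),(406,550)),.064);print('handle',h.round(4))
# knob ctr two views
T=lambda x,y:((x+.5)/2.7586+104.5,(y+.5)/2.761+97.5)
S=lambda x,y:((x+.5)/2.5385+134.5,(y+.5)/2.540+124.5)
for n,w,t,s in(('ptrtip',(387,243),(407,324),None),('handleback',(388,383),(408,232),(318,200)),('white',(347,223),(430,327),(235,178)),('red',(427,212),(388,333),None)):
    print(n,tri(r,W(w),d['top'],[T(*t)])[0].round(4), tri(r,W(w),d['scene'],[S(*s)])[0].round(4) if s else '')
E
```

```text
[[0.4201 0.0024 0.092 ]
 [0.4391 0.0055 0.092 ]
 [0.4584 0.0086 0.092 ]]
pointer 9.157728124967838
skirt [[ 0.4385  0.0054  0.0635]
 [ 0.4384 -0.0204  0.0635]
 [ 0.4387  0.0313  0.0635]
 [ 0.4126  0.0056  0.0635]]
dots [[ 0.416  -0.0219  0.052 ]
 [ 0.4043  0.0009  0.052 ]
 [ 0.4098  0.0258  0.052 ]]
box [[ 0.3962 -0.0495  0.052 ]
 [ 0.3837  0.051   0.052 ]
 [ 0.5054 -0.0341  0.052 ]
 [ 0.4905  0.0629  0.052 ]]
handle [[ 0.5153 -0.0058  0.064 ]
 [ 0.5154  0.0094  0.064 ]
 [ 0.6533 -0.004   0.064 ]
 [ 0.6534  0.0136  0.064 ]]
ptrtip [0.4211 0.0031 0.0874 0.0015] 
handleback [0.525  0.0019 0.0467 0.0009] [0.5242 0.0034 0.0518 0.0048]
white [ 0.4165 -0.0222  0.049   0.    ] [ 0.4169 -0.0212  0.0512  0.0021]
red [4.099e-01 2.570e-02 5.090e-02 2.000e-04]
```

Emit:
move_arm(moves=[-0.008,0,-0.03,0.165,0.05,-0.008,0,-0.03,0.165,0.05,-0.008,0,-0.08,0.165,0.05,-0.008,0,-0.11,0.165,0.05,-0.008,0,-0.13,0.165,0.05,-0.008,0,-0.142,0.165,0.05,-0.008,0,-0.142,0.165,0.05,-0.008,0,-0.142,0.165,0.0,-0.008,0,-0.142,0.165,0.0,-0.008,0,-0.142,0.165,0.0,-0.008,0,-0.142,0.165,0.0,-0.008,0,-0.142,0.165,0.0], newtons=40)

```text
clock: 2.53
tcp_pos: [0.4402, 0.006, 0.0781]
orientation: [0.001, -0.081, 0.997, -0.003]
wrist_force: [-0.7, -9.7, 0.2]
finger_gap: 0.0131
grip_force: 42.1
```

Emit:
move_arm(moves=[0,-0.001,0,0.1,0,0,-0.001,0,0.2,0,0,-0.001,0,0.3,0,0,-0.001,0,0.4,0,0,-0.001,0,0.5,0,0,-0.001,0,0.6,0,0,-0.001,0,0.7,0,0,-0.001,0,0.72,0,0,-0.001,0,0.72,0,0,-0.001,0,0.7,0])

```text
clock: 3.37
tcp_pos: [0.4406, 0.005, 0.0781]
orientation: [0.001, -0.417, 0.909, -0.003]
wrist_force: [0.8, -9.3, -1.0]
finger_gap: 0.0129
grip_force: 44.5
```

Emit:
move_arm(moves=[0,0,0,0,0.04,0,0,0,0,0.04,0,0,0.04,0,0.05,0,0,0.08,-0.1,0.05,0.03,0,0.12,-0.84,0.05,0.06,-0.002,0.12,-0.84,0.05,0.12,-0.002,0.12,-0.84,0.05,0.12,-0.002,0.12,-0.84,0.05,0.12,-0.002,0.12,-0.84,0.05,0.12,-0.002,0.12,-0.84,0.05,0.12,-0.002,0.12,-0.84,0.05,0.12,-0.002,0.12,-0.84,0.05])

```text
clock: 4.37
tcp_pos: [0.5587, 0.0058, 0.1967]
orientation: [0.0, -0.014, 1.0, 0.0]
wrist_force: [-0.4, 0.3, -0.5]
finger_gap: 0.05
grip_force: 0.0
```

```bash
python3 - <<'E'
from h import *
import pickle
r=grab('wrist');pickle.dump(r,open('w2.pkl','wb'))
cv2.imwrite('pics/w2.png',cv2.resize(r['pixels'],(800,600),interpolation=cv2.INTER_CUBIC)[:,:,::-1])
s=env.get_state();print(s['tcp_pos'],s['orientation'])
E
```

```text
[0.55863286 0.00568094 0.19677998] [ 1.32191360e-04 -1.39484336e-02  9.99902696e-01  1.52009794e-04]
```

View pics/w2.png

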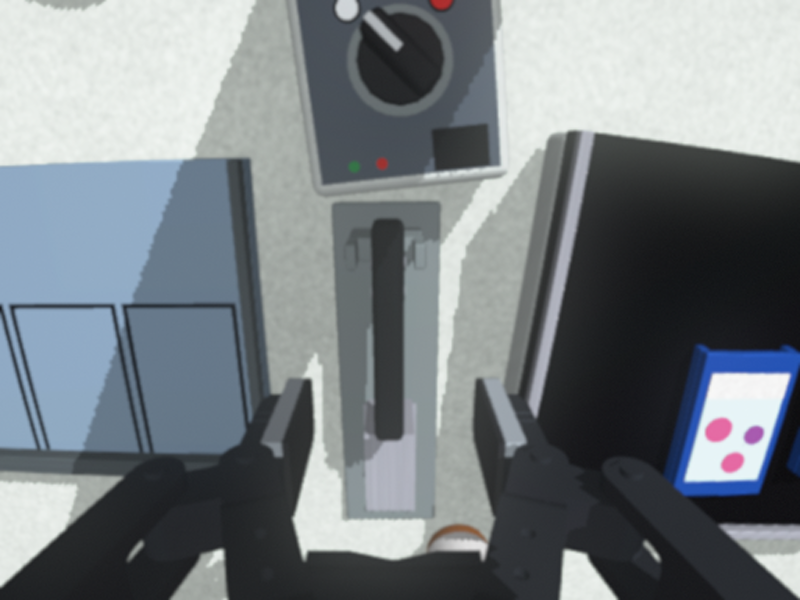

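The knob's pointer now faces the white dot at (347,8). The handle runs from (388,220) to (390,438), the blade tip is near (390,510), and the rest is at x 335–437.

```bash
python3 - <<'E'
from h import *
import pickle
r=pickle.load(open('w2.pkl','rb'));w1=pickle.load(open('w1.pkl','rb'));d=pickle.load(open('d0.pkl','rb'))
W=lambda *p:(np.array(p,float)+.5)*.64-.5
T=lambda x,y:((x+.5)/2.7586+104.5,(y+.5)/2.761+97.5)
print('handle',onz(r,W((372,222),(405,222),(375,438),(404,438)),.064).round(4).tolist())
print('blade',onz(r,W((366,508),(415,508)),.010).round(4).tolist())
print('rest',onz(r,W((333,203),(440,203),(345,518),(434,518)),.008).round(4).tolist())
print('hb',tri(w1,W((388,380)),r,W((388,219))),'hf top',tri(r,W((390,439)),d['top'],[T(406,117)]))
print('restNL',tri(r,W((333,203)),w1,W((341,362))))
# cooling plate
L=.022
for n,pts in {'bayrow front':[(16,305),(112,305),(126,305),(233,305)],'bay back':[(151,450),(247,450)]}.items(): print(n,onz(r,W(*pts),L).round(4)[:,:2].tolist())
E
```

```text
handle [[0.5219, -0.007, 0.064], [0.5214, 0.0105, 0.064], [0.6546, -0.0033, 0.064], [0.6541, 0.0146, 0.064]]
blade [[0.755, -0.0107, 0.01], [0.7539, 0.0278, 0.01]]
rest [[0.5196, -0.0341, 0.008], [0.5178, 0.0338, 0.008], [0.7674, -0.0274, 0.008], [0.7653, 0.0435, 0.008]]
hb [[5.22859265e-01 1.42701704e-03 4.64970353e-02 1.84567778e-04]] hf top [[0.65443671 0.00498023 0.06499318 0.00197924]]
restNL [[ 5.16676516e-01 -3.14371349e-02  3.09312565e-02  5.88799113e-05]]
bayrow front [[0.5895, -0.2504], [0.5875, -0.1805], [0.5872, -0.1708], [0.5851, -0.0984]]
bay back [[0.6997, -0.1688], [0.696, -0.0968]]
```

Emit:
move_arm(moves=[0.051,-0.0013,-0.03,0,0.05,0.051,-0.0013,-0.07,0,0.05,0.051,-0.0013,-0.11,0,0.05,0.051,-0.0013,-0.14,0,0.05,0.051,-0.0013,-0.155,0,0.05,0.051,-0.0013,-0.155,0,0.05,0.051,-0.0013,-0.155,0,0,0.051,-0.0013,-0.155,0,0,0.051,-0.0013,-0.155,0,0,0.051,-0.0013,-0.155,0,0,0.051,-0.0013,-0.155,0,0,0.051,-0.0013,-0.155,0,0], newtons=110)

```text
clock: 5.42
tcp_pos: [0.6116, 0.0039, 0.0442]
orientation: [0.002, -0.012, 1.0, -0.0]
wrist_force: [-1.1, 0.1, 6.4]
finger_gap: 0.0166
grip_force: 108.4
```

Emit:
move_arm(moves=[0,0,0.02,0,0,0,0,0.05,0,0,0,0,0.09,0,0,0,0,0.12,0,0,-0.08,0.05,0.13,0,0,-0.1,0.1,0.13,0,0,-0.1,0.1,0.13,0,0,-0.1,0.1,0.13,0,0,-0.1,0.1,0.13,0,0,-0.1,0.1,0.13,0,0])

```text
clock: 6.25
tcp_pos: [0.5095, 0.1049, 0.1725]
orientation: [0.001, -0.013, 1.0, -0.0]
wrist_force: [0.7, -0.6, -2.6]
finger_gap: 0.0164
grip_force: 107.7
```

```bash
cat > car.py <<'E'
from h import *
import pickle,sys
def carriers(r,z=.075,S=4):
    im=cv2.resize(r['pixels'],None,fx=S,fy=S,interpolation=cv2.INTER_CUBIC)
    h=cv2.cvtColor(im,cv2.COLOR_RGB2HSV)
    m=cv2.inRange(h,(105,120,50),(125,255,255))
    m=cv2.morphologyEx(m,cv2.MORPH_CLOSE,np.ones((9,9)))
    for c in cv2.findContours(m,0,1)[0]:
        if cv2.contourArea(c)<300*S*S: continue
        hull=cv2.convexHull(c).reshape(-1,2)
        w=onz(r,(hull+.5)/S-.5,z)[:,:2]
        q=cv2.minAreaRect((w*1000).astype(np.float32))
        (x,y),(a,b),an=q
        if a<b: an-=90
        an=(an+90)%180-90
        print('carrier x %.1f y %.1f  size %.1f %.1f yaw %.1f'%(x,y,max(a,b),min(a,b),an))
if __name__=='__main__':
    r=grab('top');pickle.dump(r,open('t_last.pkl','wb'));carriers(r)
    s=env.get_state();print(s['clock'],s['tcp_pos'].round(4),s['orientation'].round(4),s['wrist_force'].round(1))
E
python3 car.py; python3 - <<'E'
from h import *
import pickle
r=grab('wrist');pickle.dump(r,open('w3.pkl','wb'))
cv2.imwrite('pics/w3.png',cv2.resize(r['pixels'],(800,600),interpolation=cv2.INTER_CUBIC)[:,:,::-1])
E
```

```text
carrier x 60.0 y 801.3  size 126.2 46.9 yaw 11.0
carrier x 631.9 y 345.3  size 145.2 111.8 yaw 83.4
6.3 [0.5103 0.1042 0.1723] [ 1.100e-03 -1.260e-02  9.999e-01 -1.000e-04] [ 0.9 -0.  -2. ]
```

View pics/w3.png

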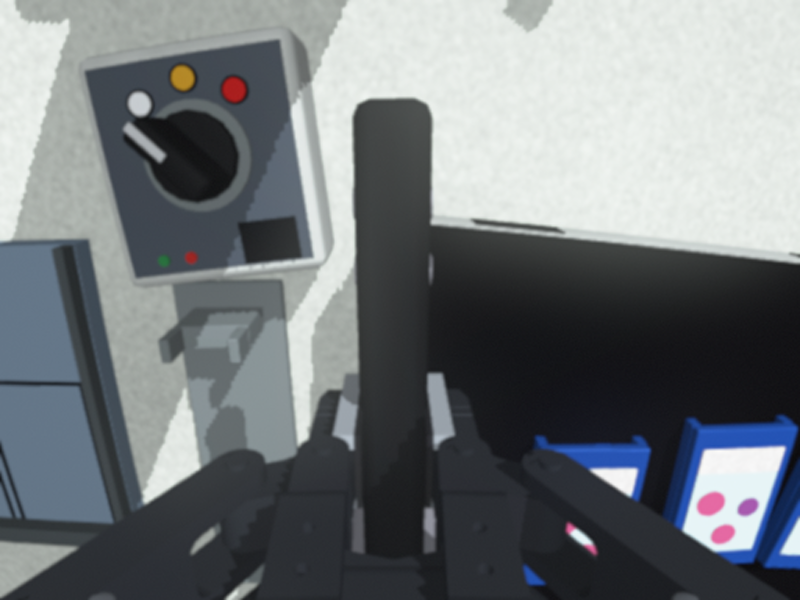

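The lifter is held level: the handle is central in the view, the knob sits at the white dot, and the carriers' front edges are at the lower right. Next I'll fix the carrier detector.

```bash
sed -i '/MORPH_CLOSE/d; s/if cv2.contourArea(c)<300\*S\*S: continue/if cv2.contourArea(cv2.convexHull(c))<250*S*S: continue/; s/(105,120,50)/(105,140,60)/' car.py; python3 car.py; python3 - <<'E'
from car import *
d=pickle.load(open('d0.pkl','rb'));carriers(d['top'])
for z in (.06,.068): print(z);carriers(d['top'],z)
E
```

```text
carrier x 627.2 y 305.1  size 105.7 66.6 yaw -0.1
carrier x 636.2 y 383.2  size 106.1 67.4 yaw -6.9
carrier x 665.9 y 217.5  size 67.1 51.8 yaw 89.4
6.4 [0.5108 0.1034 0.1718] [ 7.000e-04 -1.170e-02  9.999e-01 -1.000e-04] [ 0.5  0.2 -1.8]
carrier x 628.0 y 304.7  size 104.0 66.1 yaw 0.6
carrier x 636.2 y 383.1  size 106.1 67.6 yaw -6.7
carrier x 639.6 y 217.4  size 104.0 66.4 yaw 0.2
0.06
carrier x 630.2 y 308.6  size 105.3 67.0 yaw 0.6
carrier x 638.5 y 388.0  size 107.5 68.5 yaw -6.7
carrier x 642.0 y 220.1  size 105.3 67.2 yaw 0.2
0.068
carrier x 629.0 y 306.5  size 104.6 66.5 yaw 0.6
carrier x 637.3 y 385.4  size 106.7 68.0 yaw -6.7
carrier x 640.7 y 218.6  size 104.6 66.8 yaw 0.2
```

Emit:
move_arm(moves=[-0.073,0.115,0,-0.021,0,-0.073,0.115,0,-0.021,0,-0.073,0.115,0,-0.021,0,-0.073,0.115,0,-0.021,0,-0.073,0.115,-0.03,-0.021,0,-0.073,0.115,-0.05,-0.021,0,-0.073,0.115,-0.06,-0.021,0,-0.073,0.115,-0.062,-0.021,0,-0.073,0.115,-0.062,-0.021,0,-0.073,0.115,-0.062,-0.021,0])

```text
clock: 7.23
tcp_pos: [0.438, 0.2188, 0.1102]
orientation: [0.001, -0.001, 1.0, 0.0]
wrist_force: [-0.1, -0.3, -2.5]
finger_gap: 0.0165
grip_force: 108.3
```

```bash
python3 - <<'E'
from h import *
import pickle
r=grab('scene');s=env.get_state();print(s['tcp_pos'].round(4),s['wrist_force'].round(2),s['ft_torque'].round(2))
pickle.dump(r,open('s4.pkl','wb'))
cv2.imwrite('pics/s4.png',cv2.resize(r['pixels'][90:240,240:400,::-1],(640,600),interpolation=cv2.INTER_CUBIC))
E
```

```text
[0.4381 0.2189 0.1105] [ 0.16  0.36 -1.76] [ 0.02  0.05 -0.04]
```

View pics/s4.png

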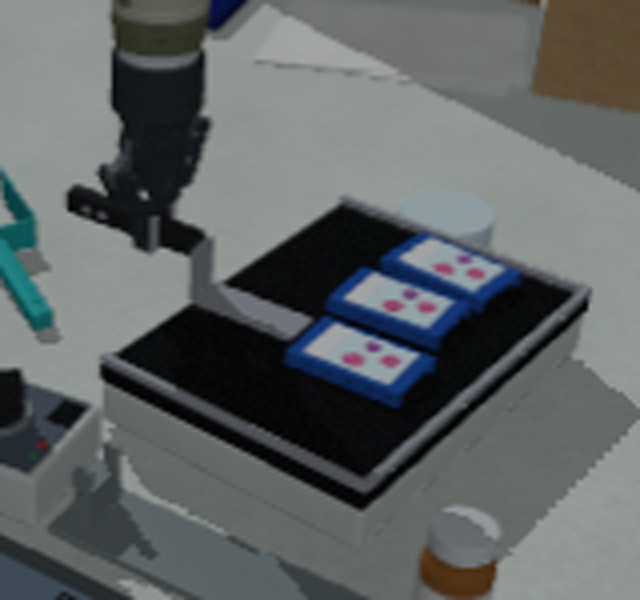

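The blade is level and lined up just in front of the nearest carrier (crop (300,325)). Now I'll feel for the plate.

Emit:
move_arm(moves=[0,0,-0.006,0,0,0,0,-0.011,0,0,0,0,-0.011,0,0,0,0,-0.011,0,0])

```text
clock: 7.62
tcp_pos: [0.4371, 0.2191, 0.0985]
orientation: [0.0, -0.002, 1.0, 0.0]
wrist_force: [0.1, 0.3, -1.5]
finger_gap: 0.0164
grip_force: 108.5
```

Emit:
move_arm(moves=[0,0,-0.001,0,0,0,0,-0.001,0,0,0,0,-0.001,0,0])

```text
clock: 7.87
tcp_pos: [0.4369, 0.2191, 0.0981]
orientation: [0.0, -0.002, 1.0, 0.0]
wrist_force: [-1.3, -0.4, 5.1]
finger_gap: 0.0167
grip_force: 109.2
```

Emit:
move_arm(moves=[0,0,-0.001,0,0,0,0,-0.001,0,0,0,0,-0.001,0,0])

```text
clock: 8.12
tcp_pos: [0.4368, 0.2192, 0.0979]
orientation: [0.001, -0.002, 1.0, 0.0]
wrist_force: [-4.6, -0.7, 10.8]
finger_gap: 0.0163
grip_force: 110.6
```

Emit:
move_arm(moves=[0,0,0.0035,0,0,0,0,0.0035,0,0,0.02,0,0.0035,0,0,0.04,0,0.0035,0,0,0.06,0,0.0035,0,0,0.08,0,0.0035,0,0,0.095,0,0.0035,0,0,0.1,0,0.0035,0,0,0.1,0,0.0035,0,0,0.1,0,0.0035,0,0])

```text
clock: 8.95
tcp_pos: [0.5357, 0.2189, 0.0991]
orientation: [-0.001, -0.002, 1.0, -0.0]
wrist_force: [-1.4, -0.3, -1.8]
finger_gap: 0.0162
grip_force: 108.3
```

```bash
python3 - <<'E'
from h import *
s=env.get_state();print(s['tcp_pos'].round(4),s['wrist_force'].round(2))
from car import *
r=grab('scene')
cv2.imwrite('pics/s5.png',cv2.resize(r['pixels'][90:240,240:400,::-1],(640,600),interpolation=cv2.INTER_CUBIC))
E
```

```text
[0.5357 0.2189 0.0991] [-1.35 -0.31 -1.81]
```

View pics/s5.png

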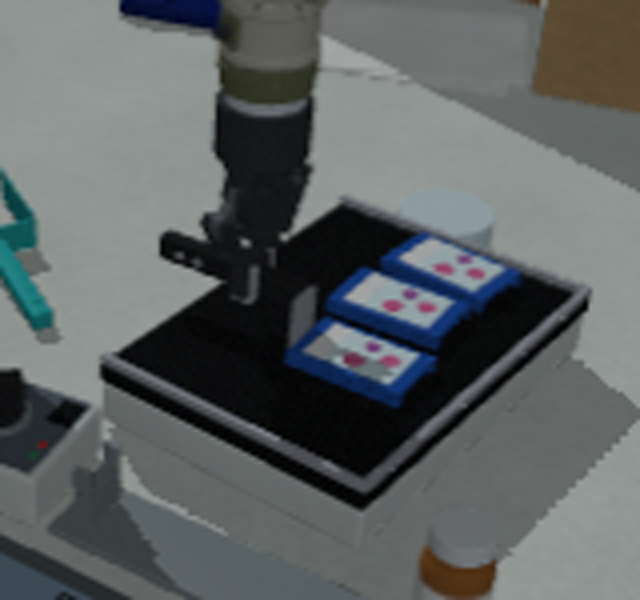

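The blade is under the carrier and the heel is almost at its edge (crop (300,315)). I'll advance to contact and then lift.

Emit:
move_arm(moves=[0.006,0,0,0,0,0.009,0,0,0,0,0.011,0,0,0,0,0.011,0,0.005,0,0,0.011,0,0.01,0,0,0.011,0,0.02,0,0,0.011,0,0.04,0,0,0.011,0,0.06,0,0,0.011,0,0.07,0,0,0.011,0,0.07,0,0])

```text
clock: 9.83
tcp_pos: [0.5496, 0.2196, 0.1736]
orientation: [0.003, -0.002, 1.0, 0.001]
wrist_force: [-0.1, 0.3, -2.8]
finger_gap: 0.0166
grip_force: 108.2
```

```bash
python3 - <<'E'
from h import *
s=env.get_state();print(s['clock'],s['tcp_pos'].round(4),s['wrist_force'].round(2))
from car import *
r=grab('top')
for z in (.075,.143):print(z);carriers(r,z)
r=grab('scene')
cv2.imwrite('pics/s6.png',cv2.resize(r['pixels'][90:240,240:400,::-1],(640,600),interpolation=cv2.INTER_CUBIC))
E
```

```text
9.8333 [0.5496 0.2196 0.1736] [-0.05  0.32 -2.77]
0.075
carrier x 665.0 y 232.1  size 110.1 70.7 yaw 0.3
0.143
carrier x 652.9 y 218.7  size 103.7 66.6 yaw 0.3
```

View pics/s6.png

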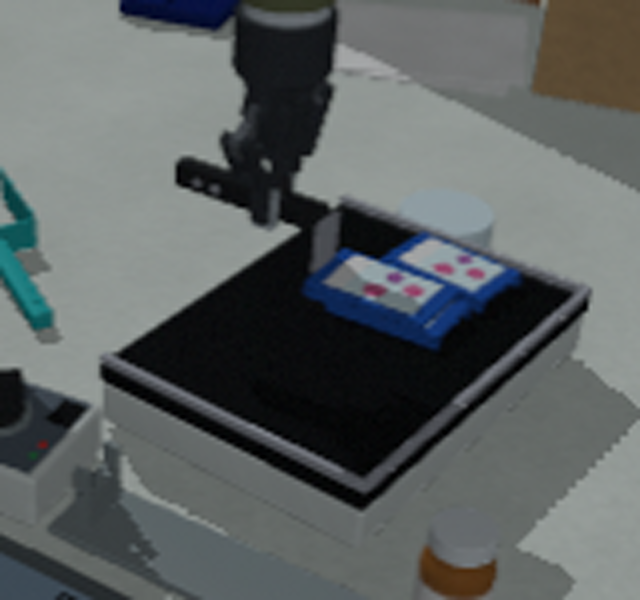

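The carrier is balanced on the blade. I'll carry it with gentle ramps.

Emit:
move_arm(moves=[0,-0.004,0,0.002,0,0,-0.012,0,0.004,0,0,-0.024,0,0.006,0,0,-0.04,0,0.008,0,0,-0.06,0,0.01,0,0,-0.084,0,0.012,0,0,-0.112,0,0.014,0,0,-0.14,0,0.016,0,0,-0.168,0,0.018,0,0,-0.196,0,0.02,0,0,-0.224,0,0.022,0,0,-0.252,0,0.024,0])

```text
clock: 10.93
tcp_pos: [0.5467, -0.0353, 0.1693]
orientation: [-0.001, -0.013, 1.0, -0.0]
wrist_force: [0.1, 0.5, -2.4]
finger_gap: 0.0165
grip_force: 108.1
```

Emit:
move_arm(moves=[0,-0.028,0,0.001,0,-0.001,-0.056,0,0.001,0,-0.002,-0.084,0,0.001,0,-0.003,-0.112,0,0.001,0,-0.004,-0.14,0,0.001,0,-0.005,-0.166,0,0.001,0,-0.006,-0.19,0,0.001,0,-0.007,-0.212,0,0.001,0,-0.008,-0.232,0,0.001,0,-0.009,-0.248,0,0.001,0,-0.01,-0.26,0,0.001,0,-0.01,-0.267,0,0.001,0])

```text
clock: 11.93
tcp_pos: [0.5369, -0.3017, 0.1694]
orientation: [-0.0, -0.013, 1.0, 0.0]
wrist_force: [0.6, 0.7, -2.3]
finger_gap: 0.0162
grip_force: 108.2
```

```bash
python3 - <<'E'
from h import *
s=env.get_state();print(s['clock'],s['tcp_pos'].round(4),s['orientation'].round(4),s['wrist_force'].round(2))
from car import *
r=grab('top')
for z in (.075,.15):print(z);carriers(r,z)
r=grab('scene')
cv2.imwrite('pics/s7.png',cv2.resize(r['pixels'][150:360,100:380,::-1],(800,600),interpolation=cv2.INTER_CUBIC))
E
```

```text
11.9333 [ 0.5369 -0.3017  0.1694] [-4.000e-04 -1.320e-02  9.999e-01  1.000e-04] [ 0.57  0.74 -2.29]
0.075
carrier x 627.4 y 304.7  size 106.4 67.7 yaw 0.4
carrier x 636.2 y 383.2  size 106.6 68.2 yaw -6.8
carrier x 650.0 y -317.2  size 104.4 66.1 yaw 2.0
0.15
carrier x 616.4 y 285.3  size 99.6 63.3 yaw 0.4
carrier x 624.7 y 358.8  size 99.8 63.8 yaw -6.8
carrier x 637.6 y -296.8  size 97.7 61.8 yaw 2.0
```

View pics/s7.png

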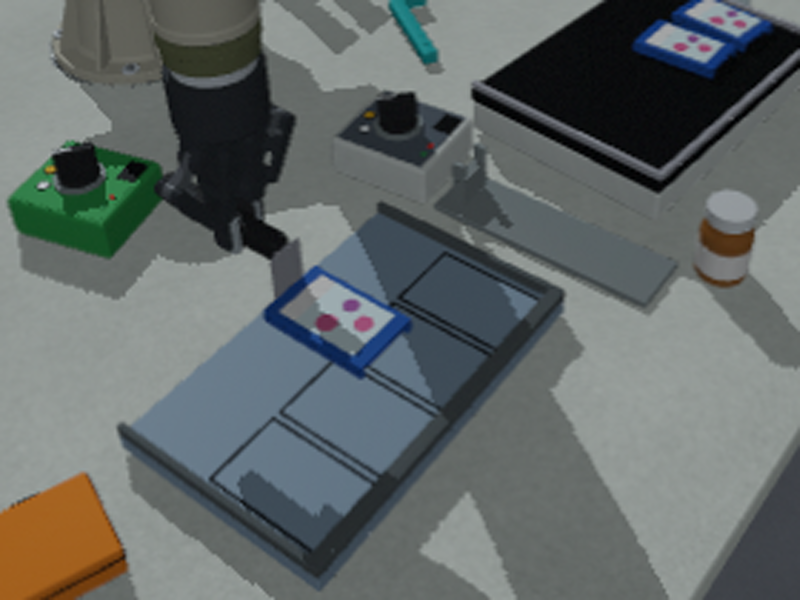

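Emit:
move_arm(moves=[0,0.0005,-0.01,0.002,0,0,0.001,-0.03,0.002,0,0,0.0015,-0.055,0.002,0,0,0.0015,-0.075,0.002,0,0,0.0015,-0.09,0.002,0,0,0.0015,-0.1,0.002,0,0,0.0015,-0.104,0.002,0,0,0.0015,-0.107,0.002,0,0,0.0015,-0.109,0.002,0,0,0.0015,-0.109,0.002,0])

```text
clock: 12.87
tcp_pos: [0.5383, -0.2985, 0.0616]
orientation: [0.001, -0.015, 1.0, -0.0]
wrist_force: [-0.1, -0.1, -2.5]
finger_gap: 0.0162
grip_force: 108.4
```

```bash
cat > bay.py <<'E'
from car import *
r=grab('top');carriers(r,.035);s=env.get_state();print(s['clock'],s['tcp_pos'].round(4),s['orientation'].round(4),s['wrist_force'].round(1))
E
python3 bay.py
```

```text
carrier x 633.3 y 315.1  size 110.0 70.0 yaw 0.4
carrier x 640.2 y -293.1  size 97.8 63.7 yaw 2.3
carrier x 642.4 y 396.3  size 110.2 70.5 yaw -6.8
12.9167 [ 0.5384 -0.2987  0.0618] [ 7.000e-04 -1.520e-02  9.999e-01 -4.000e-04] [-0.2 -0.1 -3.2]
```

```bash
cat > lines.py <<'E'
from h import *
import pickle
from scipy.signal import find_peaks
t=pickle.load(open('d0.pkl','rb'))['top']
g=cv2.cvtColor(t['pixels'],cv2.COLOR_RGB2GRAY).astype(np.float32)
def prof(P):
    uv=proj(t,P).astype(np.float32); return cv2.remap(g,uv[:,:1],uv[:,1:],cv2.INTER_CUBIC).ravel()
for x in (.60,.62,.64,.66,.68):
    y=np.arange(-.45,-.06,.0003)
    v=sum(prof(np.c_[np.full_like(y,x+k),y,np.full_like(y,.022)]) for k in(-.004,-.002,0,.002,.004))/5
    v=cv2.GaussianBlur(v.reshape(1,-1),(0,0),2).ravel()
    p,_=find_peaks(-v,prominence=6);print(x,(y[p]*1000).round(1).tolist())
for y in (-.38,-.30,-.215,-.13):
    x=np.arange(.48,.76,.0003)
    v=sum(prof(np.c_[x,np.full_like(x,y+k),np.full_like(x,.022)]) for k in(-.01,-.005,0,.005,.01))/5
    v=cv2.GaussianBlur(v.reshape(1,-1),(0,0),2).ravel()
    p,_=find_peaks(-v,prominence=6);print(y,(x[p]*1000).round(1).tolist())
E
python3 lines.py
```

```text
0.6 [-429.6, -416.4, -344.4, -336.0, -261.6, -253.2, -179.4, -171.3, -95.7, -87.9]
0.62 [-429.9, -416.7, -343.2, -252.9, -178.8, -171.3, -95.4]
0.64 [-428.4, -416.4, -334.8, -260.7, -252.9, -177.6, -170.4, -95.1, -85.2]
0.66 [-428.1, -415.8, -340.8, -259.5, -252.6, -177.6, -93.9, -85.2]
0.68 [-427.5, -414.9, -341.1, -259.5, -251.1, -176.7, -168.9, -93.3]
-0.38 [596.1, 719.1]
-0.3 [594.0, 717.9]
-0.215 [591.6, 712.5]
-0.13 [588.3, 712.2]
```

Emit:
move_arm(moves=[0,0,0.003,0,0,0,-0.001,0.006,0,0,0,-0.0025,0.006,0,0,0,-0.0025,0.004,0,0,0,-0.0025,0.001,0,0,0,-0.0025,-0.001,0,0,0,-0.0025,-0.001,0,0,0.005,-0.0023,-0.001,0,0,0.01,-0.0022,-0.001,0,0,0.014,-0.002,-0.001,0,0,0.018,-0.002,-0.001,0,0,0.018,-0.002,-0.001,0,0])

```text
clock: 13.92
tcp_pos: [0.5559, -0.3003, 0.0599]
orientation: [-0.001, -0.015, 1.0, -0.0]
wrist_force: [-3.3, 1.0, -1.2]
finger_gap: 0.0162
grip_force: 108.7
```

```bash
python3 bay.py
```

```text
carrier x 633.3 y 315.1  size 110.0 70.0 yaw 0.4
carrier x 642.3 y 396.2  size 110.2 70.4 yaw -6.8
carrier x 657.6 y -297.6  size 98.5 63.6 yaw 2.1
13.9667 [ 0.5559 -0.3004  0.0599] [-4.000e-04 -1.520e-02  9.999e-01 -0.000e+00] [-3.1 -1.  -0.4]
```

Emit:
move_arm(moves=[0.002,0.0005,0,0,0,0.002,0.0005,0,0,0,0.002,0.0005,0,0,0])

```text
clock: 14.22
tcp_pos: [0.556, -0.3002, 0.0601]
orientation: [-0.002, -0.015, 1.0, -0.0]
wrist_force: [-7.9, -0.8, 2.1]
finger_gap: 0.0162
grip_force: 109.2
```

Emit:
move_arm(moves=[0.002,0,0,0,0,0.002,0,0,0,0,0.002,0,0,0,0])

```text
clock: 14.47
tcp_pos: [0.5562, -0.3002, 0.0602]
orientation: [-0.003, -0.014, 1.0, -0.0]
wrist_force: [-13.7, -1.1, 6.8]
finger_gap: 0.0164
grip_force: 109.7
```

```bash
python3 bay.py
```

```text
carrier x 633.3 y 315.1  size 109.8 70.0 yaw 0.4
carrier x 642.4 y 396.2  size 110.1 70.5 yaw -6.8
carrier x 656.9 y -296.4  size 98.8 62.7 yaw 0.0
14.5167 [ 0.5562 -0.3002  0.0601] [-3.400e-03 -1.430e-02  9.999e-01 -2.000e-04] [-12.5  -1.7   6. ]
```

Emit:
move_arm(moves=[-0.01,0,0,0,0,-0.03,-0.001,0,0,0,-0.055,-0.0015,0,0,0,-0.085,-0.0025,0,0,0,-0.115,-0.0035,0,0,0,-0.125,-0.004,0,0,0,-0.135,-0.004,0.03,0,0,-0.135,-0.004,0.07,0,0,-0.135,-0.004,0.11,0,0,-0.135,0.04,0.11,0,0,-0.135,0.08,0.11,-0.022,0,-0.135,0.12,0.11,-0.022,0])

```text
clock: 15.52
tcp_pos: [0.4261, -0.1796, 0.1714]
orientation: [0.002, -0.003, 1.0, -0.001]
wrist_force: [1.0, 0.6, -2.1]
finger_gap: 0.0164
grip_force: 108.5
```

```bash
python3 bay.py;python3 - <<'E'
from car import *
r=grab('top');carriers(r)
r=grab('scene')
cv2.imwrite('pics/s8.png',cv2.resize(r['pixels'][150:360,100:380,::-1],(800,600),interpolation=cv2.INTER_CUBIC))
E
```

```text
carrier x 633.0 y 315.0  size 109.1 69.9 yaw 0.4
carrier x 642.4 y 396.1  size 109.9 70.1 yaw -6.9
15.5667 [ 0.4239 -0.1716  0.1705] [ 4.0e-04 -5.9e-03  1.0e+00  3.1e-03] [-3.8  9.1 -2.9]
carrier x 627.2 y 304.7  size 105.5 67.6 yaw 0.4
carrier x 636.2 y 383.3  size 106.2 68.0 yaw -6.7
carrier x 650.6 y -286.8  size 95.5 60.9 yaw 1.5
```

View pics/s8.png

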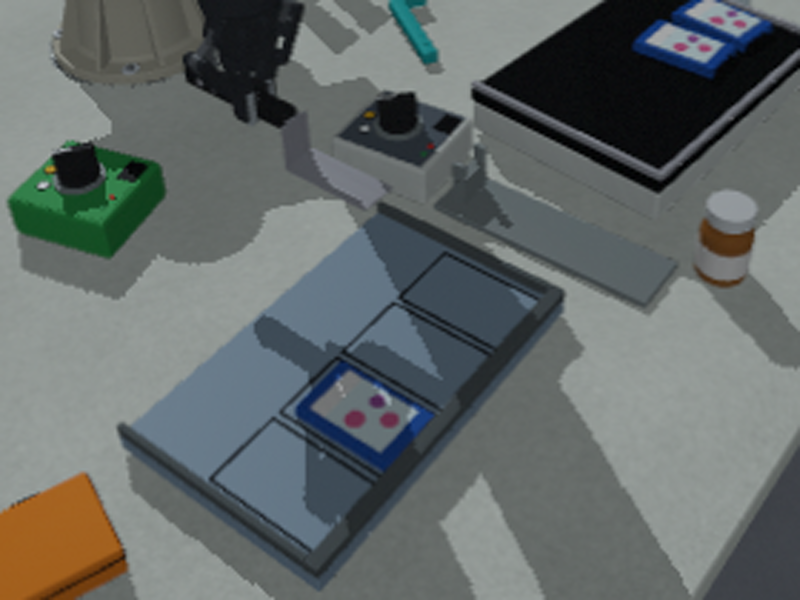

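The first carrier stands centred in the third bay, against the rail (360,405). Next is the middle carrier.

Emit:
move_arm(moves=[-0.003,0.02,0,0,0,-0.003,0.06,0,0,0,-0.003,0.1,0,0,0,-0.003,0.14,0,0,0,-0.003,0.18,0,0,0,-0.003,0.22,0,0,0,-0.003,0.26,0,0,0,-0.003,0.3,0,0,0,-0.003,0.34,0,0,0,-0.003,0.38,0,0,0,-0.003,0.42,0,0,0,-0.003,0.46,0,0,0])

```text
clock: 16.67
tcp_pos: [0.4228, 0.2824, 0.1703]
orientation: [0.001, -0.004, 1.0, 0.001]
wrist_force: [0.7, -0.6, -2.5]
finger_gap: 0.0159
grip_force: 108.8
```

Emit:
move_arm(moves=[0,0.02,0,0,0,0,0.026,0,0,0,0,0.026,-0.03,0,0,0,0.026,-0.055,0,0,0,0.026,-0.065,0,0,0,0.026,-0.068,0,0,0,0.026,-0.068,0,0])

```text
clock: 17.25
tcp_pos: [0.4219, 0.3052, 0.1015]
orientation: [-0.001, -0.003, 1.0, -0.0]
wrist_force: [0.6, 0.9, -3.0]
finger_gap: 0.0161
grip_force: 108.9
```

```bash
python3 car.py
```

```text
carrier x 627.5 y 304.7  size 106.1 67.6 yaw 0.4
carrier x 649.1 y 393.8  size 105.8 62.9 yaw -2.8
carrier x 650.8 y -287.4  size 95.5 61.0 yaw 1.9
17.3 [0.4226 0.3057 0.1025] [ 2.0e-04 -3.5e-03  1.0e+00  2.0e-04] [ 0.4  0.9 -1.8]
```

Emit:
move_arm(moves=[0,0,-0.0017,0,0,0.015,0,-0.0017,0,0,0.035,0,-0.0017,0,0,0.055,0,-0.0017,0,0,0.075,0,-0.0017,0,0,0.09,0,-0.0017,0,0,0.098,0,-0.0017,0,0,0.101,0,-0.0017,0,0,0.104,0,-0.0017,0,0,0.106,0,-0.0017,0,0,0.107,0,-0.0017,0,0,0.107,0,-0.0017,0,0])

```text
clock: 18.3
tcp_pos: [0.5281, 0.3062, 0.1003]
orientation: [-0.0, -0.004, 1.0, 0.0]
wrist_force: [-0.7, 0.8, -0.9]
finger_gap: 0.0162
grip_force: 108.9
```

```bash
python3 car.py
```

```text
carrier x 631.0 y 304.7  size 104.4 67.6 yaw -0.2
carrier x 650.3 y 393.0  size 103.0 62.3 yaw -1.5
carrier x 650.8 y -287.4  size 95.3 61.3 yaw 1.8
18.35 [0.5281 0.3062 0.1003] [-2.0e-04 -4.4e-03  1.0e+00  0.0e+00] [-1.7 -0.4 -1.9]
```

Emit:
move_arm(moves=[0,0,0.004,0,0,0,0,0.01,0,0,0,0,0.02,0,0,0,0,0.035,0,0,0,-0.004,0.05,0,0,0,-0.012,0.062,0,0,0,-0.024,0.068,0,0,0,-0.04,0.07,0,0,0,-0.06,0.07,0,0,0,-0.084,0.07,0,0,0,-0.112,0.07,0,0,0,-0.14,0.07,0,0])

```text
clock: 19.35
tcp_pos: [0.5283, 0.1642, 0.1704]
orientation: [-0.0, -0.004, 1.0, -0.0]
wrist_force: [1.0, -0.4, -2.8]
finger_gap: 0.0165
grip_force: 108.6
```

Emit:
move_arm(moves=[0,-0.028,0,0.002,0,0,-0.056,0,0.004,0,0,-0.084,0,0.006,0,0,-0.112,0,0.008,0,0,-0.14,0,0.01,0,0,-0.168,0,0.012,0,0,-0.196,0,0.014,0,0,-0.224,0,0.016,0,0,-0.25,0,0.018,0,0,-0.275,0,0.019,0,0,-0.298,0,0.02,0,0,-0.319,0,0.021,0])

```text
clock: 20.35
tcp_pos: [0.5278, -0.1553, 0.1704]
orientation: [-0.0, -0.014, 1.0, -0.0]
wrist_force: [0.8, -0.1, -3.5]
finger_gap: 0.016
grip_force: 108.7
```

Emit:
move_arm(moves=[0.001,-0.018,0,0,0,0.002,-0.034,0,0,0,0.003,-0.047,0,0,0,0.004,-0.057,0,0,0,0.005,-0.063,0,0,0,0.005,-0.065,0,0,0,0.005,-0.065,0,0,0])

```text
clock: 20.93
tcp_pos: [0.5338, -0.2179, 0.1701]
orientation: [-0.0, -0.015, 1.0, 0.0]
wrist_force: [0.2, 0.1, -2.2]
finger_gap: 0.0162
grip_force: 108.7
```

```bash
python3 car.py; sed -i 's/carriers(r,.035)/carriers(r,float(sys.argv[1]))/' bay.py; python3 bay.py .145
```

```text
carrier x 649.1 y 393.8  size 105.7 62.9 yaw -2.8
carrier x 647.5 y -256.5  size 121.8 105.0 yaw -88.1
20.9833 [ 0.5337 -0.2174  0.1701] [-2.000e-04 -1.480e-02  9.999e-01  3.000e-04] [-0.  -0.  -3.4]
carrier x 637.6 y 370.4  size 99.4 59.2 yaw -2.8
carrier x 636.3 y -240.9  size 115.3 98.2 yaw -88.1
21.0333 [ 0.5337 -0.2171  0.1701] [-2.000e-04 -1.500e-02  9.999e-01  3.000e-04] [-0.5  0.3 -2.9]
```

Emit:
move_arm(moves=[0,-0.0007,-0.01,0,0,0,-0.0007,-0.03,0,0,0,-0.0007,-0.055,0,0,0,-0.0007,-0.075,0,0,0,-0.0007,-0.09,0,0,0,-0.0007,-0.1,0,0,0,-0.0007,-0.105,0,0,0,-0.0007,-0.108,0,0,0,-0.0007,-0.11,0,0,0,-0.0007,-0.11,0,0,0.004,-0.0006,-0.11,0,0,0.008,-0.0005,-0.11,0,0])

```text
clock: 22.03
tcp_pos: [0.5427, -0.2188, 0.0612]
orientation: [0.001, -0.014, 1.0, -0.0]
wrist_force: [-0.7, -0.5, -2.7]
finger_gap: 0.0164
grip_force: 108.8
```

Emit:
move_arm(moves=[0.004,0,0,0,0,0.008,0,0,0,0,0.011,0.0005,0,0,0,0.014,0.0005,0,0,0,0.017,0.0005,0,0,0,0.017,0.0005,0,0,0])

```text
clock: 22.53
tcp_pos: [0.5535, -0.218, 0.0601]
orientation: [-0.006, -0.014, 1.0, -0.0]
wrist_force: [-17.0, -3.0, 10.1]
finger_gap: 0.0161
grip_force: 110.6
```

```bash
python3 bay.py .035
```

```text
carrier x 666.4 y -215.4  size 75.8 63.2 yaw 1.3
carrier x 655.7 y 407.3  size 109.6 65.3 yaw -3.2
22.5833 [ 0.5535 -0.218   0.0601] [-5.500e-03 -1.380e-02  9.999e-01 -4.000e-04] [-17.7  -2.9   9.7]
```

Emit:
move_arm(moves=[-0.01,0,0,0,0,-0.03,-0.001,0,0,0,-0.055,-0.0015,0,0,0,-0.085,-0.0025,0,0,0,-0.115,-0.0035,0,0,0,-0.135,-0.004,0,0,0,-0.14,-0.004,0.03,0,0,-0.14,-0.004,0.07,0,0,-0.14,0.02,0.11,0,0,-0.14,0.06,0.11,0,0,-0.14,0.1,0.11,0,0,-0.14,0.14,0.11,0,0])

```text
clock: 23.58
tcp_pos: [0.4199, -0.077, 0.1718]
orientation: [0.002, -0.014, 1.0, -0.0]
wrist_force: [0.7, 1.0, -2.3]
finger_gap: 0.0164
grip_force: 109.0
```

Emit:
move_arm(moves=[0,0.04,0,0,0,0,0.08,0,0,0,0,0.12,0,0,0,0,0.16,0,0,0,0,0.2,0,0,0,0,0.24,0,-0.02,0,0,0.28,0,-0.04,0,0,0.32,0,-0.06,0,0,0.34,0,-0.075,0,0,0.34,0,-0.075,0])

```text
clock: 24.42
tcp_pos: [0.4192, 0.2665, 0.1705]
orientation: [0.001, 0.02, 1.0, 0.001]
wrist_force: [0.1, -0.4, -1.7]
finger_gap: 0.0161
grip_force: 108.8
```

```bash
python3 car.py; python3 - <<'E'
from car import *
t=pickle.load(open('t_last.pkl','rb'));s=grab('scene');pickle.dump(s,open('s9.pkl','wb'))
a=cv2.resize(t['pixels'][105:205,105:235,::-1],(520,400),interpolation=cv2.INTER_CUBIC)
b=cv2.resize(s['pixels'][130:200,300:400,::-1],(280,196),interpolation=cv2.INTER_CUBIC)
c=cv2.resize(t['pixels'][105:200,270:395,::-1],(280,204),interpolation=cv2.INTER_CUBIC)
cv2.imwrite('pics/m9.png',np.hstack([a,np.vstack([b,c])]))
for z in(.035,):carriers(t,z)
E
```

```text
carrier x 648.2 y -208.9  size 94.4 61.9 yaw 1.6
carrier x 649.1 y 393.8  size 105.8 62.9 yaw -2.8
carrier x 650.8 y -287.2  size 95.5 61.1 yaw 2.1
24.4667 [0.4188 0.2645 0.1703] [4.000e-04 2.070e-02 9.998e-01 4.000e-04] [-0.1 -1.3 -1.3]
carrier x 654.7 y -216.1  size 97.6 64.0 yaw 1.6
carrier x 655.7 y 407.2  size 109.4 65.1 yaw -2.8
carrier x 657.4 y -297.1  size 98.8 63.2 yaw 2.1
```

View pics/m9.png

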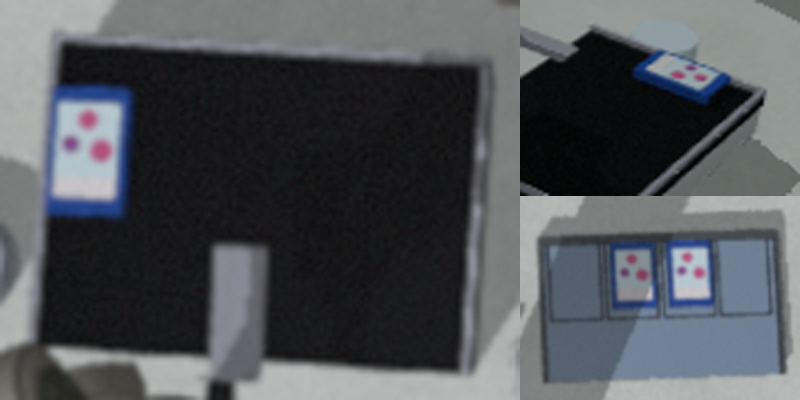

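The second carrier stands in its bay. The third was knocked against the hotplate's left rim (crop (90,150)). I'll check whether it lies flat.

```bash
python3 - <<'E'
from car import *
t=pickle.load(open('t_last.pkl','rb'));s=pickle.load(open('s9.pkl','rb'));d=pickle.load(open('d0.pkl','rb'))
def quad(r,ok,pad=6,S=8):
    h=cv2.cvtColor(cv2.resize(r['pixels'],None,fx=S,fy=S,interpolation=cv2.INTER_CUBIC),cv2.COLOR_RGB2HSV)
    m=cv2.inRange(h,(105,140,60),(125,255,255))
    for c in cv2.findContours(m,0,1)[0]:
        hu=cv2.convexHull(c).reshape(-1,2)/S
        if cv2.contourArea(hu.astype(np.float32))>150 and ok(hu.mean(0)):return hu
# white slide + dots: glass slide mask is on the top surface: triangulate its corners
def glass(r,box,S=8):
    x0,y0,x1,y1=box
    im=cv2.resize(r['pixels'][y0:y1,x0:x1],None,fx=S,fy=S,interpolation=cv2.INTER_CUBIC)
    h=cv2.cvtColor(im,cv2.COLOR_RGB2HSV);m=cv2.inRange(h,(0,0,165),(180,75,255))
    c=max(cv2.findContours(m,0,1)[0],key=cv2.contourArea)
    return c,S,(x0,y0)
for nm,T,Sx,bt,bs in(('now',t,s,(117,126,139,160),(345,147,384,168)),):
    for z in(.062,.072,.080):
        carriers(T,z)
    pt=quad(T,lambda c:c[0]<140); ps=quad(Sx,lambda c:c[0]>330 and c[1]>120)
    # extremes: world x/y at z=.075 for both views
    for n,r,p in(('top',T,pt),('scene',Sx,ps)):
        w=onz(r,p,.075)[:,:2]
        a=np.radians(-2.8);u=w@np.array([np.cos(a),np.sin(a)]);v=w@np.array([-np.sin(a),np.cos(a)])
        print(n,'u',u.min().round(4),u.max().round(4),'v',v.min().round(4),v.max().round(4))
P=lambda x,y:((x+.5)/4+104.5,(y+.5)/4+104.5)
Q=lambda x,y:((x+.5)/2.8+299.5,(y+.5)/2.8+129.5)
for n,a,b in(('NL',(48,212),(135,52)),('NR',(125,214),(116,72)),('FR',(131,89),(192,96)),('FL',(53,88),(210,76))):print(n,tri(t,[P(*a)],s,[Q(*b)])[0].round(4))
E
```

```text
carrier x 650.3 y -211.3  size 95.5 62.6 yaw 1.6
carrier x 651.3 y 398.1  size 107.0 63.6 yaw -2.8
carrier x 652.9 y -290.4  size 96.6 61.7 yaw 2.1
carrier x 648.7 y -209.5  size 94.7 62.1 yaw 1.6
carrier x 649.6 y 394.8  size 106.1 63.1 yaw -2.8
carrier x 651.3 y -287.9  size 95.8 61.2 yaw 2.1
carrier x 647.4 y -208.0  size 94.0 61.6 yaw 1.6
carrier x 648.3 y 392.1  size 105.4 62.7 yaw -2.8
carrier x 649.9 y -286.0  size 95.1 60.8 yaw 2.1
top u -0.0466 0.0156 v 0.7659 0.8112
scene u 0.5808 0.6892 v 0.3784 0.4571
NL [0.6004 0.4274 0.0722 0.0026]
NR [0.6011 0.3684 0.0708 0.0037]
FR [0.7006 0.3645 0.0752 0.0074]
FL [0.6999 0.4256 0.0735 0.0013]
```

Emit:
move_arm(moves=[0.005,0.035,0,-0.008,0,0.01,0.07,0,-0.008,0,0.018,0.105,0,-0.008,0,0.023,0.135,0,-0.008,0,0.023,0.141,-0.02,-0.008,0,0.023,0.141,-0.045,-0.008,0,0.023,0.141,-0.062,-0.008,0,0.023,0.141,-0.068,-0.008,0,0.023,0.141,-0.068,-0.008,0,0.023,0.141,-0.068,-0.008,0])

```text
clock: 25.35
tcp_pos: [0.4424, 0.4023, 0.1028]
orientation: [0.0, 0.028, 1.0, 0.0]
wrist_force: [0.8, 0.4, -2.0]
finger_gap: 0.0163
grip_force: 109.1
```

```bash
python3 car.py
```

```text
carrier x 648.5 y -208.6  size 95.1 62.8 yaw 1.6
carrier x 649.2 y 393.8  size 105.6 62.8 yaw -2.8
carrier x 650.8 y -287.3  size 95.3 61.1 yaw 1.8
25.4 [0.4428 0.4028 0.1035] [7.000e-04 2.750e-02 9.996e-01 5.000e-04] [-0.2 -0.4 -1.9]
```

Emit:
move_arm(moves=[0,0.0025,-0.003,0.004,0,0,0.0025,-0.003,0.004,0,0.015,0.0018,-0.003,0.004,0,0.035,0.0008,-0.003,0.004,0,0.055,-0.0002,-0.003,0.004,0,0.075,-0.0012,-0.003,0.004,0,0.09,-0.002,-0.003,0.004,0,0.098,-0.0025,-0.003,0.004,0,0.103,-0.0027,-0.003,0.004,0,0.105,-0.0028,-0.003,0.004,0,0.107,-0.003,-0.003,0.004,0,0.107,-0.003,-0.003,0.004,0])

```text
clock: 26.4
tcp_pos: [0.5482, 0.4002, 0.0993]
orientation: [-0.0, 0.025, 1.0, -0.0]
wrist_force: [-0.1, 0.1, -2.7]
finger_gap: 0.016
grip_force: 109.0
```

```bash
python3 car.py
```

```text
carrier x 648.5 y -208.7  size 95.1 62.5 yaw 1.6
carrier x 650.5 y 393.7  size 103.8 62.8 yaw -2.9
carrier x 650.8 y -287.6  size 95.3 60.8 yaw 1.8
26.45 [0.5481 0.4002 0.0993] [-2.000e-04  2.460e-02  9.997e-01 -0.000e+00] [-0.5  0.4 -2.4]
```

Emit:
move_arm(moves=[0.001,0,0.004,0,0,0.001,0,0.01,0,0,0.001,0,0.02,0,0,0.001,0,0.035,0,0,0.001,-0.004,0.05,0,0,0.001,-0.012,0.062,0,0,0.001,-0.024,0.068,0.004,0,0,-0.04,0.07,0.008,0,-0.001,-0.06,0.07,0.012,0,-0.002,-0.084,0.07,0.016,0,-0.003,-0.112,0.07,0.02,0,-0.004,-0.14,0.07,0.024,0])

```text
clock: 27.45
tcp_pos: [0.5442, 0.2582, 0.1694]
orientation: [-0.0, 0.013, 1.0, -0.0]
wrist_force: [0.2, -0.6, -2.4]
finger_gap: 0.016
grip_force: 108.9
```

Emit:
move_arm(moves=[-0.001,-0.028,0,0.004,0,-0.002,-0.056,0,0.008,0,-0.003,-0.084,0,0.012,0,-0.004,-0.112,0,0.016,0,-0.005,-0.14,0,0.02,0,-0.006,-0.168,0,0.025,0,-0.007,-0.196,0,0.03,0,-0.008,-0.224,0,0.035,0,-0.009,-0.25,0,0.04,0,-0.01,-0.275,0,0.045,0,-0.011,-0.298,0,0.05,0,-0.012,-0.319,0,0.055,0])

```text
clock: 28.45
tcp_pos: [0.5317, -0.0611, 0.1696]
orientation: [-0.0, -0.014, 1.0, -0.0]
wrist_force: [0.1, -1.0, -3.3]
finger_gap: 0.0162
grip_force: 108.8
```

Emit:
move_arm(moves=[-0.001,-0.019,0,0,0,-0.001,-0.036,0,0,0,-0.001,-0.05,0,0,0,-0.001,-0.062,0,0,0,-0.001,-0.07,0,0,0,-0.001,-0.075,0,0,0,-0.001,-0.077,0,0,0,-0.001,-0.077,0,0,0])

```text
clock: 29.12
tcp_pos: [0.5318, -0.1359, 0.1691]
orientation: [-0.0, -0.015, 1.0, 0.0]
wrist_force: [-0.1, 0.6, -3.9]
finger_gap: 0.0165
grip_force: 108.8
```

```bash
python3 car.py; python3 bay.py .145
```

```text
29.1667 [ 0.5318 -0.1355  0.1692] [-1.000e-04 -1.480e-02  9.999e-01  2.000e-04] [ 0.1 -0.3 -4.1]
carrier x 653.8 y -129.0  size 61.2 56.9 yaw -86.2
29.2167 [ 0.5317 -0.1353  0.1692] [-1.000e-04 -1.500e-02  9.999e-01  2.000e-04] [-0.5 -0.1 -3.9]
```

Emit:
move_arm(moves=[0,-0.001,-0.01,0,0,0,-0.001,-0.03,0,0,0,-0.001,-0.055,0,0,0,-0.001,-0.075,0,0,0,-0.001,-0.09,0,0,0,-0.001,-0.1,0,0,0,-0.001,-0.104,0,0,0,-0.001,-0.107,0,0,0,-0.001,-0.109,0,0,0,-0.001,-0.109,0,0,0.004,-0.0009,-0.109,0,0,0.008,-0.0008,-0.109,0,0])

```text
clock: 30.22
tcp_pos: [0.5407, -0.137, 0.0611]
orientation: [0.001, -0.015, 1.0, -0.0]
wrist_force: [-0.3, -0.1, -1.3]
finger_gap: 0.016
grip_force: 109.0
```

Emit:
move_arm(moves=[0.004,0,0,0,0,0.008,0,0,0,0,0.011,0.0005,0,0,0,0.014,0.0005,0,0,0,0.017,0.0005,0,0,0,0.017,0.0005,0,0,0])

```text
clock: 30.72
tcp_pos: [0.5508, -0.1363, 0.0598]
orientation: [-0.006, -0.014, 1.0, -0.001]
wrist_force: [-19.4, -3.0, 11.6]
finger_gap: 0.016
grip_force: 111.1
```

```bash
python3 bay.py .035
```

```text
30.7667 [ 0.5507 -0.1363  0.0598] [-6.100e-03 -1.390e-02  9.999e-01 -5.000e-04] [-19.1  -3.4  10.7]
```

Contact with the rail again. I'll retract and check all three carriers.

Emit:
move_arm(moves=[-0.01,0,0,0,0,-0.03,-0.001,0,0,0,-0.055,-0.0015,0,0,0,-0.085,-0.0025,0,0,0,-0.115,-0.0035,0,0,0,-0.135,-0.004,0,0,0,-0.14,-0.004,0.03,0,0,-0.14,-0.004,0.07,0,0,-0.14,-0.004,0.11,0,0,-0.14,0.03,0.11,0,0,-0.14,0.03,0.11,0,0,-0.14,0.03,0.11,0,0])

```text
clock: 31.77
tcp_pos: [0.4176, -0.1056, 0.1713]
orientation: [0.001, -0.016, 1.0, -0.0]
wrist_force: [-0.5, 0.8, -2.1]
finger_gap: 0.0165
grip_force: 109.1
```

```bash
python3 bay.py .035; python3 - <<'E'
from h import *
# glass-slide centres / blue outline in top image along profile at bay height
t=grab('top')
im=cv2.cvtColor(t['pixels'],cv2.COLOR_RGB2HSV)
for x in(.62,.64,.66,.68):
    y=np.arange(-.36,-.07,.0005)
    uv=proj(t,np.c_[np.full_like(y,x),y,np.full_like(y,.035)]).astype(np.float32)
    s=cv2.remap(t['pixels'].astype(np.float32),uv[:,:1],uv[:,1:],cv2.INTER_LINEAR).reshape(-1,3)
    b=(s[:,2]-s[:,0])>60
    e=np.flatnonzero(np.diff(b.astype(int)));print(x,(y[e]*1000).round(1).tolist())
E
```

```text
carrier x 663.6 y -215.1  size 80.2 62.1 yaw 0.9
carrier x 657.1 y -297.2  size 97.9 63.2 yaw 1.8
31.8167 [ 0.4173 -0.1061  0.1706] [ 6.000e-04 -1.530e-02  9.999e-01 -4.000e-04] [-0.2  0.4 -2. ]
0.62 [-328.5, -326.5, -247.0, -246.0]
0.64 []
0.66 [-329.0, -325.5, -186.5, -186.0]
0.68 [-102.5, -98.0]
```

Emit:
move_arm(moves=[0,0.035,0,-0.005,0,0.01,0.07,0,-0.005,0,0.03,0.1,0,-0.005,0,0.065,0.11,0,-0.005,0,0.1,0.11,0,-0.005,0,0.14,0.11,0,-0.005,0,0.175,0.11,0,-0.005,0,0.194,0.11,0,-0.005,0,0.194,0.11,0,-0.005,0,0.194,0.11,0,-0.005,0])

```text
clock: 32.7
tcp_pos: [0.6111, 0.0031, 0.1681]
orientation: [-0.001, -0.012, 1.0, 0.0]
wrist_force: [1.1, -0.4, -1.4]
finger_gap: 0.016
grip_force: 109.2
```

```bash
python3 bay.py .035; python3 - <<'E'
from h import *
import pickle
t=grab('top');s=grab('scene');pickle.dump((t,s),open('e.pkl','wb'))
a=cv2.resize(t['pixels'][110:200,270:395,::-1],(800,576),interpolation=cv2.INTER_CUBIC)
cv2.imwrite('pics/e.png',a)
E
```

```text
carrier x 655.1 y -215.7  size 98.3 64.8 yaw 1.6
carrier x 657.4 y -297.4  size 98.6 63.2 yaw 1.6
32.75 [0.61   0.0032 0.1685] [-1.700e-03 -1.170e-02  9.999e-01  2.000e-04] [-0.3 -0.2 -2.1]
```

View pics/e.png

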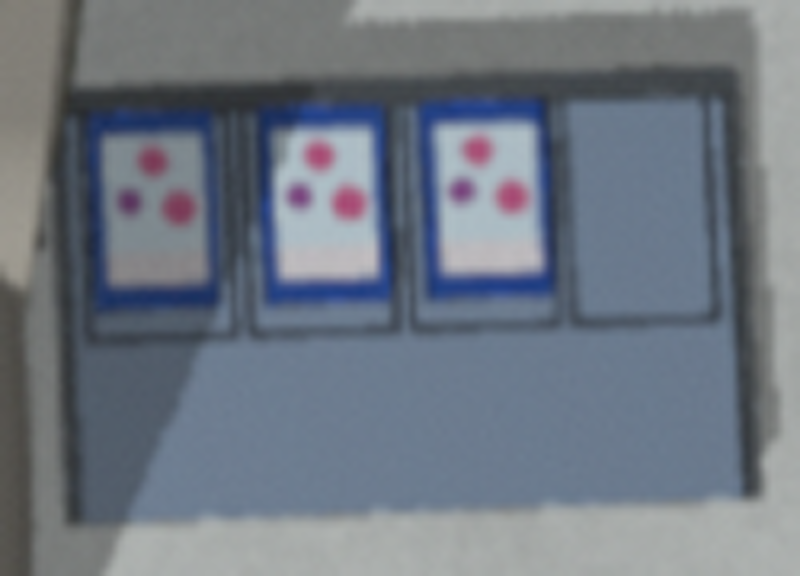

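Carriers B and C look centred, while A (157,210) looks a few millimetres left of its bay's middle. I'll measure it.

```bash
python3 - <<'E'
from h import *
import pickle
t,s=pickle.load(open('e.pkl','rb'))
for z in(.035,):
  for x in(.62,.635,.65,.665,.68):
    y=np.arange(-.35,-.085,.0005);out=[]
    uv=proj(t,np.c_[np.full_like(y,x),y,np.full_like(y,z)]).astype(np.float32)
    q=cv2.remap(t['pixels'].astype(np.float32),uv[:,:1],uv[:,1:],cv2.INTER_CUBIC).reshape(-1,3)
    b=(q[:,2]/(q[:,0]+8))>2.0
    for lo,hi in((-.34,-.257),(-.257,-.175),(-.175,-.09)):
        e=y[b&(y>lo)&(y<hi)]; out+= [(e.min()*1000).round(1),(e.max()*1000).round(1),((e.min()+e.max())*500).round(1)] if len(e) else ['-']
    print(x,out)
h=cv2.cvtColor(cv2.resize(t['pixels'],None,fx=4,fy=4,interpolation=cv2.INTER_CUBIC),cv2.COLOR_RGB2HSV)
m=cv2.inRange(h,(105,140,35),(128,255,255))
for c in cv2.findContours(m,0,1)[0]:
    hu=cv2.convexHull(c).reshape(-1,2)
    if cv2.contourArea(hu)>4000:
        w=onz(t,(hu+.5)/4-.5,.035)[:,:2]; print(cv2.minAreaRect((w*1000).astype(np.float32)))
E
```

```text
0.62 [np.float64(-270.5), np.float64(-267.5), np.float64(-269.0), np.float64(-248.5), np.float64(-187.0), np.float64(-217.7), '-']
0.635 [np.float64(-270.0), np.float64(-267.0), np.float64(-268.5), np.float64(-248.5), np.float64(-185.5), np.float64(-217.0), '-']
0.65 [np.float64(-269.5), np.float64(-267.5), np.float64(-268.5), np.float64(-187.5), np.float64(-183.5), np.float64(-185.5), '-']
0.665 [np.float64(-329.0), np.float64(-266.5), np.float64(-297.7), np.float64(-245.0), np.float64(-184.5), np.float64(-214.7), '-']
0.68 [np.float64(-268.5), np.float64(-265.5), np.float64(-267.0), np.float64(-245.5), np.float64(-185.0), np.float64(-215.2), np.float64(-100.5), np.float64(-98.5), np.float64(-99.5)]
((45.80549621582031, 812.9163208007812), (51.43585205078125, 134.98326110839844), 88.82341003417969)
((652.0867309570312, -128.5909423828125), (98.41606140136719, 60.67299270629883), 1.4242322444915771)
((655.0916748046875, -215.79434204101562), (98.37023162841797, 64.85163879394531), 1.5923588275909424)
((657.4027709960938, -297.21624755859375), (98.78734588623047, 62.84543991088867), 2.0382227897644043)
```

A sits about 4 mm off the even pitch, so I'll mend it with the lifter.

Emit:
move_arm(moves=[-0.035,0,0,0.005,0,-0.07,0,0,0.005,0,-0.105,-0.02,0,0.005,0,-0.135,-0.045,0,0.005,0,-0.155,-0.075,0,0.005,0,-0.168,-0.105,0,0.005,0,-0.17,-0.13,0,0.005,0,-0.17,-0.139,-0.03,0.005,0,-0.17,-0.139,-0.065,0.005,0,-0.17,-0.139,-0.095,0.005,0,-0.17,-0.139,-0.106,0.005,0,-0.17,-0.139,-0.107,0.005,0])

```text
clock: 33.85
tcp_pos: [0.4373, -0.134, 0.0608]
orientation: [-0.003, -0.014, 1.0, 0.001]
wrist_force: [0.2, 0.1, -1.4]
finger_gap: 0.0161
grip_force: 109.1
```

```bash
python3 bay.py .035
```

```text
carrier x 652.0 y -128.7  size 98.3 60.4 yaw 1.4
carrier x 654.4 y -215.7  size 98.4 63.4 yaw 1.6
carrier x 657.4 y -297.2  size 98.8 62.6 yaw 2.1
33.9 [ 0.4386 -0.1345  0.0623] [-1.400e-03 -1.430e-02  9.999e-01  8.000e-04] [-0.3 -0.3 -1.9]
```

Emit:
move_arm(moves=[0,-0.0015,-0.002,0,0,0,-0.0015,-0.002,0,0,0.015,-0.001,-0.002,0,0,0.035,-0.0005,-0.002,0,0,0.055,0,-0.002,0,0,0.075,0.0007,-0.002,0,0,0.092,0.0012,-0.002,0,0,0.103,0.0015,-0.002,0,0,0.107,0.0016,-0.002,0,0,0.107,0.0016,-0.002,0,0])

```text
clock: 34.73
tcp_pos: [0.5489, -0.1338, 0.0622]
orientation: [0.001, -0.015, 1.0, -0.0]
wrist_force: [-0.5, 0.1, -1.2]
finger_gap: 0.0162
grip_force: 109.4
```

Emit:
move_arm(moves=[0,0,0.004,0,0,0,0,0.009,0,0,-0.003,0,0.012,0,0,-0.006,-0.002,0.012,0,0,-0.008,-0.004,0.012,0,0,-0.008,-0.004,0.012,0,0,-0.008,-0.004,0.008,0,0,-0.008,-0.004,0.004,0,0,-0.008,-0.004,0.001,0,0,-0.008,-0.004,0,0,0,-0.004,-0.004,0,0,0,0,-0.0038,0,0,0])

```text
clock: 35.73
tcp_pos: [0.5479, -0.1373, 0.061]
orientation: [-0.0, -0.015, 1.0, 0.0]
wrist_force: [-1.5, -0.5, -2.2]
finger_gap: 0.016
grip_force: 109.1
```

```bash
python3 bay.py .035
```

```text
35.7833 [ 0.5492 -0.1376  0.0613] [ 6.000e-04 -1.470e-02  9.999e-01 -1.000e-04] [-0.  -1.  -2.2]
```

Now I'll push against the rail.

Emit:
move_arm(moves=[0.002,0,-0.0005,0,0,0.004,0,-0.0005,0,0,0.006,0,-0.0005,0,0,0.007,0,-0.0005,0,0,0.007,0,-0.0005,0,0])

```text
clock: 36.2
tcp_pos: [0.5509, -0.1372, 0.0603]
orientation: [-0.004, -0.014, 1.0, -0.0]
wrist_force: [-10.6, -1.1, 4.8]
finger_gap: 0.016
grip_force: 110.3
```

Emit:
move_arm(moves=[-0.01,0,0,0,0,-0.03,-0.001,0,0,0,-0.055,-0.0015,0,0,0,-0.085,-0.0025,0,0,0,-0.115,-0.0035,0,0,0,-0.135,-0.004,0,0,0,-0.14,-0.004,0.03,0,0,-0.14,-0.004,0.07,0,0,-0.14,-0.004,0.11,0,0,-0.14,0.03,0.11,0,0,-0.14,0.07,0.11,0,0,-0.135,0.1,0.11,0,0])

```text
clock: 37.2
tcp_pos: [0.4198, -0.036, 0.1721]
orientation: [0.001, -0.014, 1.0, 0.0]
wrist_force: [-0.2, -0.2, -2.3]
finger_gap: 0.0164
grip_force: 109.2
```

```bash
python3 bay.py .035
```

```text
carrier x 654.8 y -216.2  size 97.6 64.1 yaw 1.5
carrier x 657.4 y -297.4  size 98.6 62.9 yaw 1.7
37.25 [ 0.42   -0.0316  0.1717] [ 0.0012 -0.0162  0.9999  0.002 ] [-0.4  4.3 -2.4]
```

Back above the rest, then I'll re-measure A.

Emit:
move_arm(moves=[0.02,0.035,0,-0.005,0,0.055,0.04,0,-0.005,0,0.09,0.04,0,-0.005,0,0.125,0.04,0,-0.005,0,0.16,0.04,0,-0.005,0,0.185,0.04,0,-0.005,0,0.191,0.04,0,-0.005,0,0.191,0.04,0,-0.005,0,0.191,0.04,0,-0.005,0])

```text
clock: 38.0
tcp_pos: [0.6101, 0.0027, 0.1702]
orientation: [-0.001, -0.012, 1.0, 0.0]
wrist_force: [-0.1, -0.1, -2.5]
finger_gap: 0.0163
grip_force: 109.2
```

```bash
sed -i 's/(105,140,60)/(105,140,35)/;s/(125,255,255)/(128,255,255)/' car.py; python3 bay.py .035
```

```text
carrier x 45.9 y 812.9  size 135.1 51.4 yaw -1.2
carrier x 655.1 y -215.8  size 98.4 64.8 yaw 1.6
carrier x 657.5 y -297.3  size 98.7 62.9 yaw 2.0
38.05 [0.6096 0.0027 0.1704] [-9.000e-04 -1.210e-02  9.999e-01  2.000e-04] [-0.4 -0.  -2.6]
```

```bash
python3 - <<'E'
from h import *
t=grab('top')
S=4;h=cv2.cvtColor(cv2.resize(t['pixels'],None,fx=S,fy=S,interpolation=cv2.INTER_CUBIC),cv2.COLOR_RGB2HSV)
for lo in((105,140,35),(105,120,25),(100,100,20)):
  m=cv2.inRange(h,lo,(130,255,255))
  m[:,:270*S]=0;m[:,310*S:]=0
  pts=[]
  for c in cv2.findContours(m,0,1)[0]:
    hu=cv2.convexHull(c).reshape(-1,2)
    if cv2.contourArea(hu)>150:
        w=onz(t,(hu+.5)/4-.5,.035)[:,:2];pts.append(w);print(lo,cv2.contourArea(hu),np.round(cv2.minAreaRect((w*1000).astype(np.float32))[0],1))
  if pts: print(cv2.minAreaRect((np.vstack(pts)*1000).astype(np.float32)))
E
```

```text
(105, 140, 35) 1016.0 [ 609.4 -137. ]
(105, 140, 35) 2710.0 [ 689.9 -140.9]
((652.6162109375, -135.43609619140625), (97.74981689453125, 61.31074523925781), 1.5497028827667236)
(105, 120, 25) 9658.0 [ 652.3 -135. ]
((652.2753295898438, -134.9981231689453), (100.04183959960938, 63.75933837890625), 1.564292073249817)
(100, 100, 20) 10116.0 [ 652.2 -135. ]
((652.2296752929688, -134.98681640625), (101.69251251220703, 65.58300018310547), 1.4210091829299927)
```

```bash
cat > wprof.py <<'E'
from h import *
r=grab('wrist')
ux=np.array([.9996,.0288]);uy=np.array([-.0288,.9996]);c=np.array([.6106,-.257])
def samp(lx,ly,z):
    P=np.c_[c+np.outer(lx,ux)+np.outer(ly,uy),np.full(len(lx),z)]
    uv=proj(r,P).astype(np.float32)
    return uv,cv2.remap(r['pixels'].astype(np.float32),uv[:,:1],uv[:,1:],cv2.INTER_CUBIC).reshape(-1,3)
import sys
for lx in map(float,sys.argv[1].split(',')):
  for z in (.022,.035):
    ly=np.arange(-.17,.172,.0005);uv,q=samp(np.full_like(ly,lx),ly,z)
    ins=(uv[:,0]>2)&(uv[:,0]<509)&(uv[:,1]>2)&(uv[:,1]<381)
    b=(q[:,2]>1.8*(q[:,0]+8))&ins
    e=np.flatnonzero(np.diff(b.astype(int)))
    s='blue '+str((ly[e]*1000).round(1).tolist())
    if z==.022:
        from scipy.signal import find_peaks
        g=q.mean(1);p,_=find_peaks(-g,prominence=15,width=(1,12));p=p[ins[p]];s+=' dark '+str((ly[p]*1000).round(1).tolist())
    print(lx,z,s)
E
python3 wprof.py -0.015,0,0.015,0.03
```

```text
-0.015 0.022 blue [] dark [77.0, 85.0, 159.5]
-0.015 0.035 blue []
0.0 0.022 blue [20.0, 70.0, 82.0, 150.0] dark [77.5, 159.5]
0.0 0.035 blue [30.5, 78.5, 90.0, 155.0]
0.015 0.022 blue [56.0, 69.5, 82.5, 86.0, 141.0, 150.0] dark [77.5, 84.5, 159.5]
0.015 0.035 blue [65.5, 78.0, 90.5, 94.0, 146.5, 155.0]
0.03 0.022 blue [56.0, 69.5, 82.0, 86.0, 141.0, 150.0] dark [77.5, 84.5, 159.5]
0.03 0.035 blue [65.0, 78.5, 90.5, 94.0, 146.5, 155.0]
```

```bash
python3 - <<'E'
from h import *
import pickle
a=pickle.load(open('w3.pkl','rb'))['pixels'];b=grab('wrist')['pixels']
for im in(a,b):
    g=cv2.cvtColor(im,cv2.COLOR_RGB2GRAY).astype(int)
    print('end rows',g[54:72,250].tolist()); print('cols@110',[int(x) for x in g[110,220:285:1]].__repr__()[:420])
E
```

```text
end rows [230, 229, 229, 229, 232, 235, 236, 231, 199, 137, 87, 74, 74, 75, 75, 75, 75, 75]
cols@110 [233, 230, 229, 230, 232, 222, 159, 90, 62, 62, 63, 63, 64, 65, 64, 67, 68, 67, 68, 67, 67, 68, 68, 67, 67, 66, 67, 67, 67, 67, 67, 67, 68, 68, 68, 68, 68, 68, 68, 69, 69, 70, 70, 70, 70, 71, 70, 71, 71, 70, 71, 71, 72, 70, 77, 109, 169, 219, 230, 234, 236, 237, 238, 238, 237]
end rows [140, 132, 124, 115, 108, 105, 109, 115, 110, 80, 50, 40, 41, 42, 42, 43, 44, 45]
cols@110 [107, 101, 102, 107, 109, 99, 74, 50, 44, 45, 44, 45, 44, 46, 46, 47, 46, 46, 46, 46, 47, 45, 46, 46, 45, 46, 46, 46, 46, 46, 46, 45, 46, 48, 47, 46, 47, 48, 47, 47, 48, 48, 49, 49, 49, 50, 50, 50, 49, 50, 50, 50, 49, 50, 52, 68, 105, 137, 149, 149, 146, 144, 149, 151, 152]
```

The lifter hasn't slipped in the grip, so I'll lay it back.

Emit:
move_arm(moves=[0.002,0.0012,-0.02,0,0,0.002,0.0012,-0.05,0,0,0.002,0.0012,-0.08,0,0,0.002,0.0012,-0.1,0,0,0.002,0.0012,-0.112,0,0,0.002,0.0012,-0.118,0,0,0.002,0.0012,-0.122,0,0,0.002,0.0012,-0.122,0,0])

```text
clock: 38.87
tcp_pos: [0.6125, 0.0037, 0.0488]
orientation: [-0.0, -0.012, 1.0, 0.0]
wrist_force: [-0.2, -0.3, -3.5]
finger_gap: 0.0163
grip_force: 109.3
```

```bash
python3 -c "
from h import *
s=env.get_state();print(s['tcp_pos'].round(4),s['orientation'].round(4),s['wrist_force'].round(1))"
```

```text
[0.6125 0.0037 0.0488] [-1.000e-04 -1.200e-02  9.999e-01  1.000e-04] [-0.2 -0.3 -3.5]
```

Emit:
move_arm(moves=[-0.001,0.0002,-0.002,0,0,-0.001,0.0002,-0.004,0,0,-0.001,0.0002,-0.005,0,0,-0.001,0.0002,-0.005,0,0])

```text
clock: 39.2
tcp_pos: [0.6123, 0.004, 0.0443]
orientation: [0.001, -0.012, 1.0, -0.0]
wrist_force: [-0.6, 0.1, 0.0]
finger_gap: 0.0163
grip_force: 109.5
```

Emit:
move_arm(moves=[0,0,0,0,0.03,0,0,0,0,0.05,0,0,0,0,0.05,0,0,0,0,0.05,0,0,0.03,0,0.05,0,0,0.07,0,0.05,0,0,0.11,0,0.05,-0.02,0,0.15,0,0.05,-0.053,0.002,0.153,0,0.05,-0.053,0.002,0.153,0,0.05,-0.053,0.002,0.153,0,0.05,-0.053,0.002,0.153,0,0.05])

```text
clock: 40.2
tcp_pos: [0.559, 0.006, 0.1968]
orientation: [0.0, -0.012, 1.0, -0.0]
wrist_force: [0.1, -0.2, -0.0]
finger_gap: 0.0498
grip_force: 0.0
```

```bash
python3 wprof.py 0,0.015,0.03; python3 - <<'E'
from h import *
import pickle
a=pickle.load(open('w2.pkl','rb'));b=grab('wrist');s=env.get_state();print(s['tcp_pos'].round(4))
for r in(a,b):
    def prof(P):
        uv=proj(r,P).astype(np.float32);return cv2.remap(r['pixels'].astype(np.float32).mean(2),uv[:,:1],uv[:,1:],cv2.INTER_CUBIC).ravel()
    x=np.arange(.50,.54,.0005);v=prof(np.c_[x,0*x+.002,0*x+.064]);dx=np.argmin(np.diff(cv2.GaussianBlur(v.reshape(1,-1).astype(np.float32),(0,0),2).ravel()))
    o=[('back',x[dx])]
    for X in(.54,.58,.63):
        y=np.arange(-.03,.03,.0003);v=cv2.GaussianBlur(prof(np.c_[0*y+X,y,0*y+.064]).reshape(1,-1).astype(np.float32),(0,0),2).ravel()
        d=np.diff(v);o.append((X,y[np.argmin(d)].round(4),y[np.argmax(d)].round(4)))
    print(o)
E
```

```text
0.0 0.022 blue [-2.5, 69.5, 82.5, 150.0] dark [-5.0, 77.5, 159.5]
0.0 0.035 blue [9.0, 77.5, 90.0, 154.5]
0.015 0.022 blue [-2.0, 1.5, 56.5, 69.5, 82.5, 86.0, 141.5, 150.0] dark [-4.5, 0.0, 85.0, 159.5]
0.015 0.035 blue [-2.5, -1.5, 9.0, 12.5, 65.5, 77.5, 90.5, 93.5, 146.5, 154.5]
0.03 0.022 blue [-17.0, -13.0, -2.5, 1.5, 56.5, 69.0, 82.5, 86.0, 141.5, 149.5] dark [77.5, 84.5, 159.5]
0.03 0.035 blue [-7.0, -1.0, 9.0, 13.0, 65.5, 77.0, 90.5, 94.0, 146.5, 154.5]
[0.5593 0.0059 0.1961]
[('back', np.float64(0.5099999999999989)), (0.54, np.float64(-0.0279), np.float64(0.0099)), (0.58, np.float64(-0.006), np.float64(0.0114)), (0.63, np.float64(-0.0042), np.float64(0.0132))]
[('back', np.float64(0.5099999999999989)), (0.54, np.float64(-0.0279), np.float64(0.0096)), (0.58, np.float64(-0.0063), np.float64(0.0111)), (0.63, np.float64(-0.0048), np.float64(0.0123))]
```

The lifter is back to within 0.5 mm of where it lay, and the carriers are within about 2 mm of their bay centres. Handing in.

```bash
python3 -c "
from workcell import env
print(env.hand_in())"
```

```text
the job is handed in; nothing more can be done
None
```

The job is handed in (no verdict came back): I turned the heater off first, set the three carriers against the rear rail in adjacent bays within about 2 mm of centre, and laid the lifter back on its rest to within about 0.5 mm.

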